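# Right the fallen bottles, load them in the roller tray and lock it in the bay

### The arm

A 6-joint arm with a two-finger parallel gripper is mounted at the origin on the work surface. World frame = base frame: x ahead of the robot, y to its left, z up, the work surface at z = 0. Lengths are in mm, angles in rad, forces in N, time in s.
With the tool pointing down it reaches from about 350 to 975 mm from the base axis. Payload 7.1 kg.
Tool frame: the origin (TCP) lies midway between the tips of the shut fingers; the grasp point (between the pads) lies 19 mm behind it; z points along the fingers, y is the line along which they close (so a half turn about z gives the same grasp; the last joint's range is limited). The gripper opens to 88 mm and grips with 3 to 60 N. Pads are 20 mm wide; open, the fingers measure 115 mm over their backs; the gripper's body (75 mm by 178 mm) begins 61 mm behind the grasp point.
Start: joints at [-0.019, 0.423, 1.63, -0, 1.089, -0.019], TCP at [624.984, 0.026, 222.675] pointing down, gripper open.
Joint ranges: [-3, 3], [-0.9, 2.11], [0.09, 2.58], [-1.31, 4.45], [0.11, 2.69], [-2.54, 2.54]. Speed limits (rad/s): [2.39, 2.39, 3.01, 3.14, 3.14, 3.14].

### API

Orientations are given as a rotation vector (axis times angle).
In Python, from workcell import ctrl gives the robot as it stands. The module is installed in compiled form; this text tells all that it offers.
- The arm moves only by the tool apply_moves, never from a script. Its argument "targets" is a list of rows, each a list of 3 entries, a list of its own where there are three numbers: the opening, from -1 (shut) to 1 (fully open), then the shift along the tool's x, y, z normalised to -1 to 1, where 1 is 5 cm, then the turn, a rotation vector about the tool's x, y, z normalised to -1 to 1, where 1 is 90 degrees. In form: [[jaw, [x, y, z], [wx, wy, wz]], ...]. A call has 1 to 8 rows; each row shifts and turns the commanded pose from where the row before left it, along the tool's axes as they then stand; what a row does not reach is not made up. A row lasts 1/8 s, in which the tool goes at most 62.5 mm and 10.7 degrees, less where a joint would pass 70% of its speed; a pose out of reach is approached as far as the arm can. A call with a number of a shift or a turn outside -1 to 1 is refused whole. A call with a gripper value outside its range is refused whole. The fingers move at their own pace and stop on an object; the grip force is fixed at half the most. Time passes only in rows, so rows that do not move let the fingers close. It gives the time, the measured TCP pose, the force, the opening and the grip force at its end, in the units of the state.
- ctrl.get_obs(): the state, without advancing time (a new reading comes with each control period).
- ctrl.get_image(name): name is "scene" or "side" or "wrist"; returns a dict with "pixels" (384x512x3 uint8, blue, green, red), "camera_matrix" (3x3 intrinsics, pixels), "view" (4x4, takes a point from world to camera coordinates); the wrist camera has in their place "hand_eye" (4x4, takes a point from camera to tool coordinates, whose origin is the TCP and whose axes are the flange's). Camera axes: x right, y down, z forward; pixel columns grow to the right and rows downward; lengths in mm; the calibration is good to about 2 mm. A picture is of the moment at which its call begins: read the wrist's pose just before it. There is no depth.
- ctrl.close_job(): hands the job in; it is judged then, once.
Trained networks look in the newest picture that a camera, given by its name, has taken for a name from the list of things; names that differ only in an ending like _2 or _b are one class to them, and where a whole thing is asked for, a point or a joint stands for the part that bears it (a point fixed in the world has none). Each returns a list of dicts, best first, with "score" (0 to 1); they miss things now and then, are a little off and sometimes report something else, mostly with a low value. They report only what shows in the picture. A call takes as long as a camera call. They do not tell look-alikes from the thing itself.
- ctrl.masks_of(label, camera): "region" (384x512 bool, what is visible of it) and "bbox" ([left, top, right, bottom] in pixels, round what is visible of it).
- ctrl.pinpoint(label, camera): "xy" ([column, row] in pixels: a listed point, or the origin of a listed thing).
The state is a dict: "t": time; "qpos": joint angles; "qvel": joint speeds; "joint_torque": joint torques, N m; "ee_pos": TCP position; "orientation": TCP orientation; "ft_force": force on the tool from outside, world axes, zero at the start; "moment": the same for the moment, N m; "width": finger opening in mm; "grasp_force": force on a finger pad.
Only numpy, scipy, OpenCV 4.12 (cv2) and the standard library are available. Lean on these libraries where they do the work, as an engineer would, in place of code of your own. Each camera call takes 0.05 s, during which the arm holds its last target. There are 200 camera calls.

### The job

The square amber bottles have toppled onto the bench: stand every one of them upright in the white tray while it waits on the roller track outside the bay. Then free the catch with its knob, roll the loaded tray along the rollers until it is fully home against the bay's end stop with the bottles still standing, and turn the knob fully back to lock it there. There may be three or four bottles; leave the other things on the bench where they are.

Things in the scene. Friction and masses are not known exactly. Their poses are not given: they have to be found in the camera images.
- bottle_a: square amber bottle with a black screw cap, 44 x 44 mm body 68 mm tall, then a 30 mm diameter neck and cap; 100 mm tall in all, about 0.12 kg. Origin: centre of its underside; its z axis runs from the underside to the cap (horizontal while it lies on one of its flat sides). May be absent (None).
- bottle_b: square amber bottle with a black screw cap, 44 x 44 mm body 68 mm tall, then a 30 mm diameter neck and cap; 100 mm tall in all, about 0.12 kg. Origin: centre of its underside; its z axis runs from the underside to the cap (horizontal while it lies on one of its flat sides). May be absent (None).
- bottle_c: square amber bottle with a black screw cap, 44 x 44 mm body 56 mm tall, then a 30 mm diameter neck and cap; 88 mm tall in all, about 0.12 kg. Origin: centre of its underside; its z axis runs from the underside to the cap (horizontal while it lies on one of its flat sides). May be absent (None).
- bottle_d: square amber bottle with a black screw cap, 44 x 44 mm body 56 mm tall, then a 30 mm diameter neck and cap; 88 mm tall in all, about 0.12 kg. Origin: centre of its underside; its z axis runs from the underside to the cap (horizontal while it lies on one of its flat sides). May be absent (None).
- tray: white open tray, 100 (x) x 310 (y) x 40 mm high, 5 mm walls and floor, about 0.4 kg; origin at the centre of its underside, z up. It rests on the rollers between the guides (4 mm of play each side) and rolls along its y axis; its +y end goes first into the bay. A handle bar is at its -y end. Room for four bottles in a row along y, about 78 mm apart.
- tray_lug (a point): middle of the lug on the tray's near (-x) side, close to its +y end: 12 mm long in y, 16 mm high, stands out 17 mm from the tray's side, over the guide (a like lug is on the far side). The catch's bolt bears on it.
- tray_handle (a point): middle of the tray's steel handle bar: 8 mm thick, 60 mm long along the tray's x, held 40 mm beyond the tray's -y end wall, 28 mm above its underside. Turns and moves with the tray.
- station: fixed roller track along its y axis, ending in the bay at +y; origin on the bench under the track's centre line. 24 mm steel rollers turn easily (the tray stays where it is left), tops 45 mm above the bench; side guides 55 mm high at x = -64 to -54 and 54 to 64 mm, y -262 to 232 mm. In the bay a far wall 95 mm high stands at x = 74 to 86 mm, y = -1 to 234 mm.
- bay_stop (a point): middle of the face of the bay's end stop (150 mm wide, 100 mm high), at y = 220 mm of the station. The tray is home when its +y end touches this face (tray origin at station y = 65 mm). It starts with its origin at y = -70 to -30 mm, outside the bay.
- catch_bolt (a point): where the catch's steel bolt (12 mm wide, 14 mm high) crosses the near guide: station x = -60, y = 190 mm, 69 mm above the bench; this point is fixed. The bolt comes out of the catch housing (40 x 44 x 90 mm high, under the knob) towards the track. When out it stops the tray's lug: it keeps the tray out, or, once home, holds it in with 4 mm of play. It comes out only if the lug is clear of it.
- clamp_knob (a joint): angle of the catch's knob, rad, 0 to 1.3: 0 = bolt fully out (locked), 1.3 = bolt drawn back 18 mm (free; the lug passes only when it is turned nearly all the way, above about 1.2). It grows counter-clockwise seen from above. It starts at 0 to 0.3, stays where it is left, and needs about 0.1 N m.
- knob_grip (a point): middle of the knob's bar grip, on its vertical axis, 113 mm above the bench: a black bar 46 mm long, 13 mm thick, 30 mm high, its top 128 mm above the bench. The bar lies along this point's x axis, which turns with the knob; at 0 it is parallel to the station's x axis.
- loupe: bystander: small black eye loupe, 36 mm across, 24 mm high, origin under its centre
- tweezers: bystander: flat steel tweezers, about 122 mm long along x, 6 mm high
- beaker: bystander: glass beaker, 70 mm across, 85 mm high, origin under its centre, z up
- wafer_box: bystander: round grey wafer box, 124 mm across, 20 mm high
- solvent: bystander: tall white round bottle, 68 mm across, 170 mm high, standing, z up; not one of the toppled ones
- wrench: bystander: steel wrench lying on the bench
- timer: bystander: grey bench timer, 60 x 85 x 30 mm
Things that resemble listed ones, but are neither listed nor needed, are in the scene too. Leave any green or red look-alike of the bottle_a alone.

How it is judged:
By the outcome, as a careful person would: the job done as asked, in the order asked, and still so for the second after the job is handed in, with the robot touching nothing.
Of bottle_a, bottle_b, bottle_c, bottle_d only 3 to 4 are there at a start; the rules pass over those that are not, and their reading is None.
At some moment in a run one of bottle_a, bottle_b, bottle_c, bottle_d may be knocked a few centimetres aside while the robot is not near it.
It also fails if it takes over 210 s, if anything falls off the work surface, if the arm or the gripper's body presses on something with over 40 N, if the wrist force passes 120 N, or if a joint passes its speed limit or range.

## Working session

There is one attempt and no reset: what is moved stays moved. The work goes in short steps, Python scripts to look and compute and a tool call to move; the robot and the scene stay as the last step left them, time stands still between calls to the robot, and variables do not carry over. Pictures are saved under pics/ and viewed, at most 16 in all, crops included, and the job is handed in when it is done.

Besides the shell and the picture viewer there is one more tool, called after "Emit:" by a JSON object that holds its "name" and its "arguments". apply_moves: Moves the arm, as the interface text tells. Scaled input: -1 to 1 covers 5 cm each way for a shift and 90 degrees each way for a turn. Its arguments: {"type":"object","properties":{"targets":{"type":"array"}},"required":["targets"]}

```bash
mkdir -p pics
cat > h.py <<'E'
import numpy as np, cv2
from workcell import ctrl
from scipy.spatial.transform import Rotation as R
def cam(name):
    o=ctrl.get_obs(); im=ctrl.get_image(name); K=np.array(im["camera_matrix"])
    if name=="wrist":
        T=np.eye(4);T[:3,:3]=R.from_rotvec(o["orientation"]).as_matrix();T[:3,3]=o["ee_pos"]
        V=np.linalg.inv(T@np.array(im["hand_eye"]))
    else: V=np.array(im["view"])
    return im["pixels"],K,V
def onplane(uv,z,K,V):
    d=V[:3,:3].T@np.linalg.inv(K)@np.array([uv[0],uv[1],1.]); c=-V[:3,:3].T@V[:3,3]
    return c+d*(z-c[2])/d[2]
def proj(p,K,V):
    q=K@(V[:3,:3]@np.array(p,float)+V[:3,3]); return q[:2]/q[2]
E
cat > a.py <<'E'
from h import *
o=ctrl.get_obs(); print(o["ee_pos"],o["orientation"],o["width"])
zs={"tray":45,"tray_lug":65,"tray_handle":73,"bay_stop":95,"catch_bolt":69,"knob_grip":113,"station":0,"bottle_a":22,"bottle_c":22}
for c in ["scene","side","wrist"]:
    p,K,V=cam(c); cv2.imwrite(f"pics/{c}0.png",p)
    print(c,"campos",np.round(-V[:3,:3].T@V[:3,3]))
    for n,z in zs.items():
        print(n,[(round(d["score"],2),np.round(d["xy"]).tolist(),np.round(onplane(d["xy"],z,K,V)[:2]).tolist()) for d in ctrl.pinpoint(n,c)[:7]])
E
python3 a.py
```

```text
[6.24441957e+02 5.47970859e-02 2.21914178e+02] [-2.22065207e+00 -2.22067740e+00  1.61486263e-03] 87.50152804594805
scene campos [1419. -711. 1183.]
tray [(0.57, [249.0, 225.0], [622.0, -68.0])]
tray_lug [(0.58, [274.0, 191.0], [569.0, 89.0])]
tray_handle [(0.56, [204.0, 249.0], [630.0, -255.0])]
bay_stop [(0.92, [310.0, 188.0], [661.0, 175.0])]
catch_bolt [(0.6, [287.0, 181.0], [562.0, 161.0])]
knob_grip [(0.59, [284.0, 165.0], [527.0, 173.0]), (0.42, [318.0, 249.0], [876.0, -9.0])]
station [(0.61, [261.0, 229.0], [633.0, -22.0]), (0.27, [317.0, 248.0], [815.0, 66.0])]
bottle_a [(0.92, [151.0, 233.0], [424.0, -330.0]), (0.85, [305.0, 142.0], [398.0, 414.0]), (0.79, [200.0, 203.0], [412.0, -123.0]), (0.58, [237.0, 178.0], [394.0, 58.0]), (0.55, [297.0, 134.0], [340.0, 424.0]), (0.49, [294.0, 146.0], [389.0, 362.0])]
bottle_c [(0.92, [151.0, 233.0], [424.0, -330.0]), (0.85, [305.0, 142.0], [398.0, 414.0]), (0.79, [200.0, 203.0], [412.0, -123.0]), (0.58, [237.0, 178.0], [394.0, 58.0]), (0.55, [297.0, 134.0], [340.0, 424.0]), (0.49, [294.0, 146.0], [389.0, 362.0])]
side campos [ 209. -87
[... 721 characters left out ...]
0, 371.0])]
bottle_c [(0.94, [212.0, 248.0], [417.0, -127.0]), (0.81, [239.0, 307.0], [415.0, -322.0]), (0.73, [166.0, 159.0], [402.0, 335.0]), (0.63, [144.0, 149.0], [346.0, 421.0]), (0.6, [165.0, 147.0], [416.0, 410.0]), (0.23, [212.0, 145.0], [574.0, 371.0])]
wrist campos [626.  71. 384.]
tray [(0.95, [256.0, 232.0], [627.0, -67.0])]
tray_lug [(0.72, [192.0, 91.0], [570.0, 77.0])]
tray_handle []
bay_stop []
catch_bolt [(0.7, [48.0, 124.0], [438.0, 48.0]), (0.58, [78.0, 274.0], [445.0, -103.0])]
knob_grip []
station []
bottle_a [(0.9, [52.0, 125.0], [415.0, 44.0]), (0.75, [78.0, 273.0], [418.0, -128.0])]
bottle_c [(0.9, [52.0, 125.0], [415.0, 44.0]), (0.75, [78.0, 273.0], [418.0, -128.0])]
```

```bash
python3 -c "
import cv2
for c in ['scene','side']:
    p=cv2.imread(f'pics/{c}0.png'); cv2.imwrite(f'pics/{c}0b.png',cv2.resize(p[90:350,90:440],None,fx=2.28,fy=2.28,interpolation=cv2.INTER_CUBIC))
"
```

```text
(no output)
```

View pics/scene0b.png

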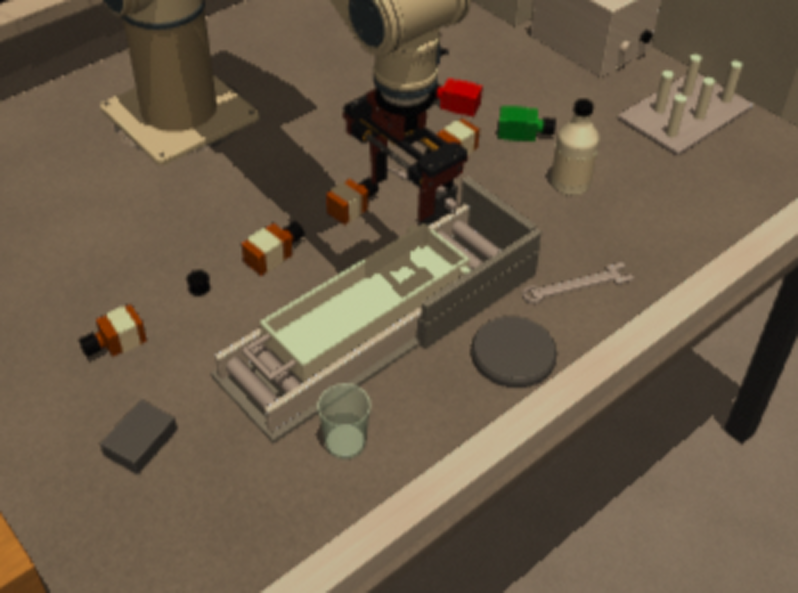

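View pics/side0b.png

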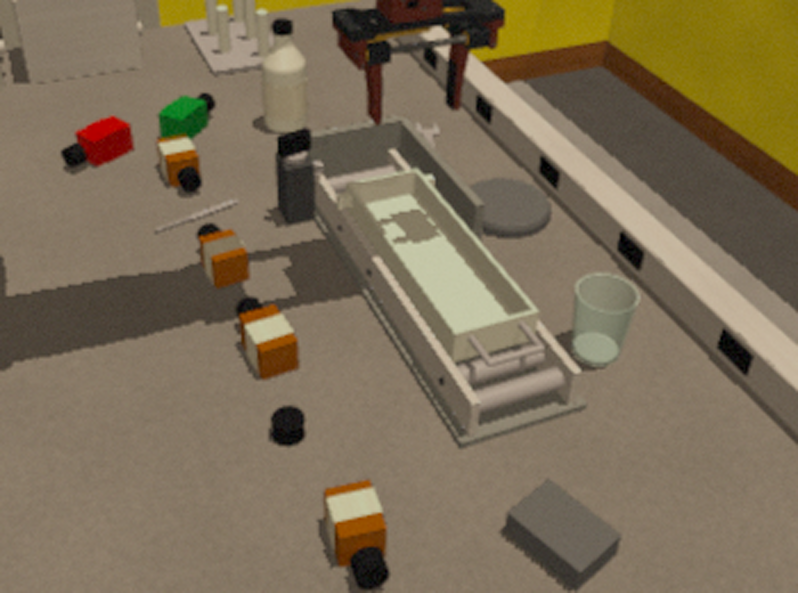

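View pics/wrist0.png

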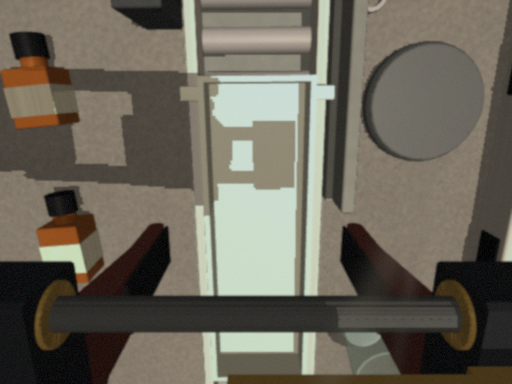

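The pictures show four amber bottles: A near the front-left with its cap toward −y, B and C with caps toward +y, and D beyond the tweezers with its cap toward the side camera. There are also red and green look-alikes, and the white tray on its track. Next I fit the silhouettes to get the poses.

```bash
cat > fit.py <<'E'
from h import *
from scipy.optimize import minimize
th=np.linspace(0,2*np.pi,24,endpoint=False)
def hulls(x,y,yaw,hb):
    a=np.array([np.cos(yaw),np.sin(yaw),0]); n=np.array([-a[1],a[0],0]); o=np.array([x,y,22.])
    box=[o+a*s+n*u+[0,0,v] for s in (0,hb) for u in (-22,22) for v in (-22,22)]
    cyl=[o+a*s+15*np.cos(t)*n+[0,0,15*np.sin(t)] for s in (hb,hb+32) for t in th]
    return box,cyl
def render(pr,hb,K,V,S=4,org=(0,0),sz=None):
    m=np.zeros((sz[1]*S,sz[0]*S),np.uint8)
    for pts in hulls(*pr,hb):
        q=np.array([(proj(p,K,V)-org+.5)*S for p in pts]).astype(np.float32)
        cv2.fillConvexPoly(m,cv2.convexHull(np.round(q).astype(np.int32)),1)
    return m
def fit(views,x,y,yaws):
    """views: list of (mask,K,V)"""
    V2=[]
    for m,K,V in views:
        ys,xs=np.nonzero(m); o=(max(xs.min()-12,0),max(ys.min()-12,0)); e=(min(xs.max()+13,512),min(ys.max()+13,384))
        sz=(e[0]-o[0],e[1]-o[1]); mm=cv2.resize(m[o[1]:e[1],o[0]:e[0]].astype(np.uint8),None,fx=4,fy=4,interpolation=0)
        V2.append((mm,K,V,np.array(o),sz))
    best=None; out={}
    for hb in (68,56):
        def cost(p):
            c=0
            for mm,K,V,o,sz in V2:
                r=render((p[0],p[1],p[2]/60),hb,K,V,4,o,sz); c+=1-(r&mm).sum()/max((r|mm).sum(),1)
            return c/len(V2)
        rs=[]
        for yw in yaws:
            p0=np.array([x,y,yw*60]); r=minimize(cost,p0,method="Nelder-Mead",options=dict(initial_simplex=np.vstack([p0,p0+[12,0,0],p0+[0,12,0],p0+[0,0,20]]),maxiter=150,xatol=.1,fatol=1e-4)); rs.append(r)
        r=min(rs,key=lambda r:r.fun); out[hb]=(round(float(r.fun),3),r.x[0].round(1),r.x[1].round(1),np.degrees(r.x[2]/60).round(1))
    return out
E
cat > b.py <<'E'
from fit import *
data={}
for c in ["scene","side","wrist"]:
    p,K,V=cam(c); data[c]=(p,K,V,ctrl.masks_of("bottle_a",c))
    hsv=cv2.cvtColor(p,cv2.COLOR_BGR2HSV)
init={"A":(415,-325,-1.57),"B":(415,-127,1.57),"C":(400,50,1.57),"D":(400,345,-1.57)}
for n,(x,y,yw) in init.items():
    vs=[];names=[]
    for c,(p,K,V,ms) in data.items():
        uv=proj([x,y+30*np.sign(yw),22],K,V)
        ms2=[m for m in ms if m["score"]>.3]
        if not ms2: continue
        m=min(ms2,key=lambda m:np.hypot((m["bbox"][0]+m["bbox"][2])/2-uv[0],(m["bbox"][1]+m["bbox"][3])/2-uv[1]))
        b=m["bbox"]; d=np.hypot((b[0]+b[2])/2-uv[0],(b[1]+b[3])/2-uv[1])
        if d<25 and b[0]>1 and b[3]<382: vs.append((m["region"],K,V)); names.append(c)
    print(n,names,fit(vs,x,y,[yw-.3,yw+.3]) if vs else None)
for c in data:
    p,K,V,_=data[c]
    for lab,z in (("bay_stop",50),("tray",45),("station",0)):
        ctrl.get_image(c); print(c,lab,[(round(d["score"],2),np.round(onplane(d["xy"],z,K,V)[:2],1).tolist()) for d in ctrl.pinpoint(lab,c)[:2]])
E
python3 b.py
```

```text
A ['scene', 'side'] {68: (0.242, np.float64(421.2), np.float64(-322.7), np.float64(-100.7)), 56: (0.142, np.float64(418.5), np.float64(-329.3), np.float64(-97.5))}
B ['scene', 'side', 'wrist'] {68: (0.136, np.float64(416.1), np.float64(-129.4), np.float64(94.1)), 56: (0.149, np.float64(417.3), np.float64(-121.0), np.float64(96.3))}
C ['scene', 'side'] {68: (0.194, np.float64(407.5), np.float64(41.2), np.float64(94.3)), 56: (0.129, np.float64(408.4), np.float64(43.7), np.float64(96.2))}
D ['scene', 'side'] {68: (0.332, np.float64(404.8), np.float64(355.6), np.float64(-87.7)), 56: (0.336, np.float64(406.0), np.float64(351.5), np.float64(-88.2))}
scene bay_stop [(0.75, [628.3, 206.8])]
scene tray [(0.94, [620.5, -74.7]), (0.18, [629.4, 359.4])]
scene station [(0.58, [636.8, -19.3]), (0.4, [578.6, -223.0])]
side bay_stop [(0.71, [616.6, 187.3])]
side tray [(0.72, [626.3, -63.5])]
side station [(0.98, [623.0, -31.7])]
wrist bay_stop []
wrist tray [(0.76, [627.8, -65.5])]
wrist station []
```

Emit:
{"name": "apply_moves", "arguments": {"targets": [[1, [-0.28, -0.7, 0], [0, 0, 0]], [1, [-0.28, -0.7, 0], [0, 0, 0]], [1, [-0.28, -0.7, 0], [0, 0, 0]], [1, [-0.28, -0.7, 0], [0, 0, 0]], [1, [-0.28, -0.7, 0], [0, 0, 0]], [1, [0, 0, 0], [0, 0, 0]]]}}

```text
t: 3.45
ee_pos: [448.0, -70.4, 222.7]
orientation: [-2.223, -2.219, 0.001]
ft_force: [0.5, -0.2, -0.0]
width: 87.7
grasp_force: 0.0
```

```bash
cat > look.py <<'E'
from fit import *
def look(x,y,yw,cams=("wrist",),dy=60,ret=False):
    """fit bottle near x,y(base),yaw using given cams; drops masks touching the border"""
    vs=[]
    for c in cams:
        p,K,V=cam(c); ms=[m for m in ctrl.masks_of("bottle_a",c) if m["score"]>.25]
        uv=proj([x+40*np.cos(yw),y+40*np.sin(yw),22],K,V)
        f=lambda m:np.hypot((m["bbox"][0]+m["bbox"][2])/2-uv[0],(m["bbox"][1]+m["bbox"][3])/2-uv[1])
        if ms:
            m=min(ms,key=f); print(c,"d",round(f(m)),"bbox",m["bbox"],"score",round(m["score"],2))
            if f(m)<dy: vs.append((m["region"],K,V))
    r=fit(vs,x,y,[yw-.2,yw+.2]) if vs else None
    for k in r or {}: print(k,[float(v) for v in r[k]])
    return r
E
cat > kin.py <<'E'
# log of states for kinematics fit
from h import *
import json,os
o=ctrl.get_obs(); L=json.load(open("log.json")) if os.path.exists("log.json") else []
L.append([list(map(float,o["qpos"])),list(map(float,o["ee_pos"])),list(map(float,o["orientation"]))]); json.dump(L,open("log.json","w"))
def fk(q,p):
    a1,d1,a2,a3,b3,L=p; Rz=lambda a:R.from_euler("z",a).as_matrix(); Ry=lambda a:R.from_euler("y",a).as_matrix()
    R1=Rz(q[0]);R2=R1@Ry(q[1]);R3=R2@Ry(q[2]);R6=R3@Rz(q[3])@Ry(q[4])@Rz(q[5])
    P=R1@[a1,0,d1]+R2@[0,0,a2]+R3@[b3,0,a3]+R6@[0,0,L]
    return P,R6@Rz(np.pi/2)
E
python3 - <<'E'
from look import *
import kin
o=ctrl.get_obs();print(o["qpos"],o["ee_pos"],o["ft_force"])
P,Q=kin.fk(o["qpos"],[0,0,0,0,0,0]);print(R.from_matrix(Q).as_rotvec(),o["orientation"])
look(408,44,1.67)
E
```

```text
[-1.82124518e-01  1.68893071e-01  1.99454124e+00 -9.24554158e-05
  9.79047271e-01 -1.80526215e-01] [447.95324788 -70.42145891 222.71865812] [ 0.54326342 -0.23798965 -0.03221335]
[-2.22267177e+00 -2.21923662e+00  8.92094090e-04] [-2.22267177e+00 -2.21923662e+00  8.92094090e-04]
wrist d 22 bbox [184.2, 0.0, 237.4, 58.6] score 0.59
68 [0.022, 411.2, 43.3, 95.4]
56 [0.022, 411.2, 43.1, 95.3]
```

```bash
cat > plan.py <<'E'
from h import *
import kin, json
from scipy.optimize import least_squares
def pose(o=None):
    o=o or ctrl.get_obs(); T=np.eye(4);T[:3,:3]=R.from_rotvec(o["orientation"]).as_matrix();T[:3,3]=o["ee_pos"];return T
def mk(p,zt,xt):
    T=np.eye(4);zt=np.array(zt,float);zt/=np.linalg.norm(zt);xt=np.array(xt,float);xt-=zt*(xt@zt);xt/=np.linalg.norm(xt)
    T[:3,:3]=np.c_[xt,np.cross(zt,xt),zt];T[:3,3]=p;return T
up=np.array([0,0,1.])
def grasp(x,y,yawdeg,s,z=25,sg=1,tilt=45):
    t=np.radians(tilt);a=np.array([np.cos(np.radians(yawdeg)),np.sin(np.radians(yawdeg)),0])
    zt=-a*np.sin(t)-up*np.cos(t); xt=sg*(a*np.cos(t)-up*np.sin(t))
    g=np.array([x,y,0])+a*s+up*z
    return mk(g+19*zt,zt,xt)
def place(x,y,zb,s,z=25,sg=1,h=(1,0,0),tilt=45):
    """bottle base centre at x,y,zb upright; same s,z as at the grasp"""
    t=np.radians(tilt);h=np.array(h,float);zt=h*np.cos(t)-up*np.sin(t);xt=sg*(h*np.sin(t)+up*np.cos(t))
    g=np.array([x,y,zb])+up*s-h*(z-22)
    return mk(g+19*zt,zt,xt)
def rows(A,B,step=30,deg=8,pr=True,N=None):
    D=np.linalg.inv(A)@B; w=R.from_matrix(D[:3,:3]).as_rotvec(); 
    n=N or int(max(1,np.ceil(np.degrees(np.linalg.norm(w))/deg),np.ceil(np.linalg.norm(D[:3,3])/step)))
    from scipy.linalg import expm,logm
    d=expm(np.real(logm(D))/n); sh=d[:3,3]/50; tw=R.from_matrix(d[:3,:3]).as_rotvec()/(np.pi/2)
    if pr:
        mid=[np.round((A@np.linalg.matrix_power(d,k))[:3,3]).astype(int).tolist() for k in range(1,n+1)]
        print("N",n,"[",np.round(sh,3).tolist(),",",np.round(tw,4).tolist(),"] path",mid[:: max(1,n//5)],mid[-1])
    return n,sh,tw
def back(T,d): 
    T=T.copy();T[:3,3]-=T[:3,2]*d;return T
def shift(T,v): T=T.copy();T[:3,3]+=v;return T
def kfit():
    L=json.load(open("log.json"))
    f=lambda p:np.concatenate([kin.fk(q,p)[0]-np.array(e) for q,e,_ in L])
    r=least_squares(lambda p:np.r_[f(p),1e-3*(p-[0,300,400,400,0,250])],[0,300,400,400,0,250]);return r.x,abs(f(r.x)).max()
LO=[-3,-.9,.09,-1.31,.11,-2.54];HI=[3,2.11,2.58,4.45,2.69,2.54]
def ik(T,q0,p):
    def f(q):
        P,Q=kin.fk(q,p);return np.r_[(P-T[:3,3])/100,(Q-T[:3,:3]).ravel()]
    r=least_squares(f,np.clip(q0,np.array(LO)+.01,np.array(HI)-.01),bounds=(LO,HI));return r.x,np.linalg.norm(r.fun)
E
python3 - <<'E'
from plan import *
A=pose(); G=grasp(410.5,43.3,95.5,38); P=back(G,110); print(P[:3,3],G[:3,3])
rows(A,P); rows(P,G)
E
```

```text
[400.69050188 145.1755331   89.34671709] [408.14555185  67.7518789   11.56497116]
N 9 [ [0.57, -0.095, 0.117] , [-0.0026, -0.0555, -0.0065] ] path [[446, -42, 217], [441, -14, 209], [436, 13, 198], [430, 39, 185], [425, 64, 170], [419, 87, 153], [413, 108, 133], [407, 128, 112], [401, 145, 89]] [401, 145, 89]
N 4 [ [-0.0, -0.0, 0.55] , [-0.0, 0.0, -0.0] ] path [[403, 126, 70], [404, 106, 50], [406, 87, 31], [408, 68, 12]] [408, 68, 12]
```

Emit:
{"name": "apply_moves", "arguments": {"targets": [[1, [0.57, -0.095, 0.117], [-0.0026, -0.0555, -0.0065]], [1, [0.57, -0.095, 0.117], [-0.0026, -0.0555, -0.0065]], [1, [0.57, -0.095, 0.117], [-0.0026, -0.0555, -0.0065]], [1, [0.57, -0.095, 0.117], [-0.0026, -0.0555, -0.0065]], [1, [0.57, -0.095, 0.117], [-0.0026, -0.0555, -0.0065]], [1, [0.57, -0.095, 0.117], [-0.0026, -0.0555, -0.0065]], [1, [0.57, -0.095, 0.117], [-0.0026, -0.0555, -0.0065]], [1, [0.57, -0.095, 0.117], [-0.0026, -0.0555, -0.0065]]]}}

```text
t: 4.55
ee_pos: [406.9, 130.4, 110.6]
orientation: [1.725, 1.881, -0.624]
ft_force: [0.2, 1.3, -0.9]
width: 87.7
grasp_force: 0.0
```

Emit:
{"name": "apply_moves", "arguments": {"targets": [[1, [0.57, -0.095, 0.117], [-0.0026, -0.0555, -0.0065]], [1, [0, 0, 0], [0, 0, 0]]]}}

```text
t: 4.8
ee_pos: [399.3, 147.5, 86.1]
orientation: [1.657, 1.835, -0.692]
ft_force: [1.0, -0.4, 0.7]
width: 88.0
grasp_force: 0.0
```

Run:
```python
from plan import *
import look
kin.L.insert(0,[[-0.019,0.423,1.63,0,1.089,-0.019],[624.984,.026,222.675],[0,0,0]]) ; json.dump(kin.L,open("log.json","w"))
A=pose();o=ctrl.get_obs();print(np.round(A[:3,3],1),np.round(o["qpos"],3))
p,e=kfit();print(np.round(p,1),e)
G=grasp(410.5,43.3,95.5,38);rows(A,G)
for sg in (1,):
    for y in (-180,-100,-25,50):
        q,r=ik(place(625,y,50,38,sg=sg),[-.1,.5,1.6,0,1,-1.5],p);print(sg,y,np.round(q,2),round(r,3))
look.look(410,43,1.67,("wrist","scene","side"))
```

```text
[399.3 147.5  86.1] [ 0.746  0.652  1.946 -0.657  1.178  1.103]
[  8.9 314.3 556.1 487.4  95.1 288.5] 11.897201436078333
N 4 [ [-0.02, 0.006, 0.547] , [0.0, 0.0002, 0.001] ] path [[402, 128, 67], [404, 108, 49], [406, 88, 30], [408, 68, 12]] [408, 68, 12]
1 -180 [-0.4   0.64  2.05  2.38  0.4  -1.13] 0.0
1 -100 [-0.23  0.63  2.1   2.71  0.4  -1.34] 0.0
1 -25 [-0.06  0.62  2.13  3.04  0.4  -1.51] 0.0
1 50 [ 0.12  0.63  2.12  3.35  0.4  -1.69] 0.0
wrist d 5 bbox [227.0, 139.4, 288.7, 241.8] score 0.66
scene d 2 bbox [233.7, 165.2, 256.4, 188.7] score 0.55
side d 3 bbox [180.4, 187.3, 199.3, 217.0] score 0.63
68 [0.165, 409.7, 38.3, 94.2]
56 [0.091, 409.3, 45.1, 94.3]
```

Emit:
{"name": "apply_moves", "arguments": {"targets": [[1, [-0.02, 0.006, 0.547], [0, 0, 0]], [1, [-0.02, 0.006, 0.547], [0, 0, 0]], [1, [-0.02, 0.006, 0.547], [0, 0, 0]], [1, [-0.02, 0.006, 0.547], [0, 0, 0]], [1, [0, 0, 0], [0, 0, 0]]]}}

```text
t: 5.72
ee_pos: [408.0, 64.1, 14.4]
orientation: [1.665, 1.83, -0.692]
ft_force: [-0.2, 0.4, 0.4]
width: 88.0
grasp_force: 0.0
```

Emit:
{"name": "apply_moves", "arguments": {"targets": [[-1, [0, 0, 0], [0, 0, 0]], [-1, [0, 0, 0], [0, 0, 0]], [-1, [0, 0, 0], [0, 0, 0]], [-1, [0, 0, 0], [0, 0, 0]], [-1, [0, 0, 0], [0, 0, 0]], [-1, [0, 0, 0], [0, 0, 0]]]}}

```text
t: 6.48
ee_pos: [408.5, 65.9, 14.3]
orientation: [1.662, 1.832, -0.689]
ft_force: [-0.3, 1.8, 2.8]
width: 43.6
grasp_force: 30.0
```

```bash
cat >> plan.py <<'E'
def kfit2():
    L=json.load(open("log.json"))
    def fk2(q,p):
        P,Q=kin.fk(q,p[:6]);return P+Q@np.array([p[6],p[7],0]),Q
    f=lambda p:np.concatenate([fk2(q,p)[0]-np.array(e) for q,e,_ in L[1:]])
    p0=np.array([0,300,450,450,0,280,0,0.]);r=least_squares(lambda p:np.r_[f(p),1e-3*(p-p0)],p0);return r.x,abs(f(r.x)).max()
E
python3 - <<'E'
from plan import *
A=pose();o=ctrl.get_obs();print(np.round(A[:3,3],1),np.round(o["qpos"],3),o["width"],o["grasp_force"],o["ft_force"])
p,e=kfit();print(np.round(p,1),e)
p2,e=kfit2();print(np.round(p2,1),e)
for sg in (1,-1):
    for y in (-180,50):
        for q0 in ([-.1,1,1,0,1.9,1.5],[-.1,1,1,0,1.9,-1.5]):
            q,r=ik(place(625,y,50,38,sg=sg,h=(-1,0,0)),q0,p2[:6]);print(sg,y,np.round(q,2),round(r,3))
E
```

```text
[408.5  65.9  14.3] [ 0.607  0.771  2.032 -0.832  0.986  1.215] 43.62358758814417 30.000135004520416 [-0.34430066  1.79302018  2.75639987]
[  6.2 308.8 557.3 486.1  88.8 290.2] 11.8882619952844
[ 22.6 332.9 497.9 458.9  41.5 310.2  13.5  -7.8] 0.38797767967754737
1 -180 [-0.21  1.12  0.95 -0.16  1.84 -1.76] 0.0
1 -180 [-0.21  1.12  0.95 -0.16  1.84 -1.76] 0.0
1 50 [0.04 0.57 2.13 2.21 0.11 2.54] 1.73
1 50 [ 0.06  1.09  1.03  0.04  1.82 -1.52] 0.0
-1 -180 [-0.21  1.12  0.95 -0.16  1.84  1.38] 0.0
-1 -180 [-0.21  1.12  0.95 -0.16  1.84  1.38] 0.0
-1 50 [0.06 1.09 1.03 0.04 1.82 1.62] 0.0
-1 50 [0.06 1.09 1.03 0.04 1.82 1.62] 0.0
```

```bash
cat >> plan.py <<'E'
def path(A,B,p,q0,n):
    from scipy.linalg import expm,logm
    l=np.real(logm(np.linalg.inv(A)@B)); q=np.array(q0); mx=0; lim=np.array([2.39,2.39,3.01,3.14,3.14,3.14])
    for k in range(1,n+1):
        T=A@expm(l*k/n); q2,r=ik(T,q,p[:6]); mx=np.maximum(mx,abs(q2-q)/.125/lim); q=q2
        if r>.05: print("IK fail",k,r)
    print("end q",np.round(q,2),"speed frac",np.round(mx,2)); return q
def final(A,base,yawdeg,x,y,zb,h=(-1,0,0)):
    """A: grasp pose with lying bottle base at base,yaw. returns tool pose putting the bottle upright at x,y,zb, tool heading h"""
    a=np.array([np.cos(np.radians(yawdeg)),np.sin(np.radians(yawdeg)),0]); Bf=np.eye(4); n=np.cross(a,A[:3,1]);
    Y=A[:3,1]-a*(a@A[:3,1]);Y/=np.linalg.norm(Y); Bf[:3,:3]=np.c_[np.cross(Y,a),Y,a];Bf[:3,3]=[base[0],base[1],22]
    h=np.array(h,float); Yf=np.cross(h,up)
    sg=np.sign(A[:3,0]@a); Yf=sg*Yf
    F=np.eye(4);F[:3,:3]=np.c_[np.cross(Yf,up),Yf,up];F[:3,3]=[x,y,zb]
    return F@np.linalg.inv(Bf)@A
E
python3 - <<'E'
from plan import *
A=pose();o=ctrl.get_obs();p,_=kfit2()
F=final(A,(409.3,45,),94.4,627,41,52);print(F[:3,2],F[:3,0],F[:3,3])
L=shift(A,[0,0,130]);H=shift(F,[0,0,90])
np.savez("t.npz",F=F)
rows(A,L);q=path(A,L,p,o["qpos"],5)
n,_,_=rows(L,H,deg=8);q=path(L,H,p,q,n)
rows(H,F,step=25);path(H,F,p,q,4)
E
```

```text
[-0.70730219  0.01398158 -0.70677303] [-0.70691131 -0.01398931  0.70716384] [619.25734051  41.84708605  72.92544998]
N 5 [ [-0.368, -0.0, -0.368] , [-0.0, 0.0, 0.0] ] path [[409, 66, 40], [409, 66, 66], [409, 66, 92], [409, 66, 118], [409, 66, 144]] [409, 66, 144]
end q [ 0.63  0.5   2.06 -0.72  1.17  1.03] speed frac [0.08 0.2  0.03 0.08 0.11 0.11]
N 15 [ [-0.269, 0.174, -0.054] , [-0.0008, 0.0537, -0.0684] ] path [[418, 59, 156], [454, 40, 181], [499, 25, 193], [547, 20, 190], [593, 29, 176]] [619, 42, 163]
end q [ 0.04  0.99  1.01  0.05  1.93 -1.54] speed frac [0.24 0.3  0.31 0.22 0.28 0.59]
N 4 [ [-0.318, -0.009, 0.318] , [0.0, -0.0, 0.0] ] path [[619, 42, 140], [619, 42, 118], [619, 42, 95], [619, 42, 73]] [619, 42, 73]
end q [ 0.04  1.1   1.01  0.05  1.82 -1.54] speed frac [0.   0.1  0.01 0.   0.08 0.  ]
```

Emit:
{"name": "apply_moves", "arguments": {"targets": [[-1, [-0.368, 0, -0.368], [0, 0, 0]], [-1, [-0.368, 0, -0.368], [0, 0, 0]], [-1, [-0.368, 0, -0.368], [0, 0, 0]], [-1, [-0.368, 0, -0.368], [0, 0, 0]], [-1, [-0.368, 0, -0.368], [0, 0, 0]]]}}

```text
t: 7.1
ee_pos: [408.3, 65.6, 144.9]
orientation: [1.663, 1.832, -0.69]
ft_force: [0.3, 1.2, -0.9]
width: 43.7
grasp_force: 30.0
```

Emit:
{"name": "apply_moves", "arguments": {"targets": [[-1, [-0.269, 0.174, -0.054], [-0.001, 0.0537, -0.0684]], [-1, [-0.269, 0.174, -0.054], [-0.001, 0.0537, -0.0684]], [-1, [-0.269, 0.174, -0.054], [-0.001, 0.0537, -0.0684]], [-1, [-0.269, 0.174, -0.054], [-0.001, 0.0537, -0.0684]], [-1, [-0.269, 0.174, -0.054], [-0.001, 0.0537, -0.0684]], [-1, [-0.269, 0.174, -0.054], [-0.001, 0.0537, -0.0684]], [-1, [-0.269, 0.174, -0.054], [-0.001, 0.0537, -0.0684]], [-1, [-0.269, 0.174, -0.054], [-0.001, 0.0537, -0.0684]]]}}

```text
t: 8.1
ee_pos: [515.1, 21.7, 193.6]
orientation: [-0.988, -2.783, 0.393]
ft_force: [0.0, -0.6, -1.0]
width: 44.0
grasp_force: 30.0
```

Emit:
{"name": "apply_moves", "arguments": {"targets": [[-1, [-0.269, 0.174, -0.054], [-0.001, 0.0537, -0.0684]], [-1, [-0.269, 0.174, -0.054], [-0.001, 0.0537, -0.0684]], [-1, [-0.269, 0.174, -0.054], [-0.001, 0.0537, -0.0684]], [-1, [-0.269, 0.174, -0.054], [-0.001, 0.0537, -0.0684]], [-1, [-0.269, 0.174, -0.054], [-0.001, 0.0537, -0.0684]], [-1, [-0.269, 0.174, -0.054], [-0.001, 0.0537, -0.0684]], [-1, [-0.269, 0.174, -0.054], [-0.001, 0.0537, -0.0684]], [-1, [0, 0, 0], [0, 0, 0]]]}}

```text
t: 9.1
ee_pos: [618.9, 41.8, 159.9]
orientation: [0.01, -2.356, -0.026]
ft_force: [0.3, -0.5, -1.3]
width: 43.9
grasp_force: 30.0
```

Run:
```python
from plan import *
A=pose();o=ctrl.get_obs();print(np.round(A[:3,3],1),o["width"],o["grasp_force"],o["ft_force"],np.round(o["qpos"],2))
F=np.load("t.npz")["F"];rows(A,F,step=25)
for c in("side","scene","wrist"):
    p,K,V=cam(c)
    if c!="wrist": cv2.imwrite(f"pics/{c}1.png",p)
    for n,z in (("tray",45),("tray_handle",73),("tray_lug",65)): print(c,n,[(round(d["score"],2),np.round(onplane(d["xy"],z,K,V)[:2],1).tolist()) for d in ctrl.pinpoint(n,c)[:1]])
p=np.hstack([cv2.imread("pics/side1.png")[110:300,170:370],cv2.imread("pics/scene1.png")[110:300,180:380]]);cv2.imwrite("pics/m1.png",cv2.resize(p,None,fx=2,fy=2))
```

```text
[618.9  41.8 159.9] 43.940042890294166 29.998949468135834 [ 0.2899099  -0.5213866  -1.31301021] [ 0.03  0.9   1.14  0.04  1.89 -1.55]
N 4 [ [-0.309, -0.009, 0.306] , [0.0003, -0.0, 0.0002] ] path [[619, 42, 138], [619, 42, 116], [619, 42, 95], [619, 42, 73]] [619, 42, 73]
side tray [(0.74, [634.3, 216.5])]
side tray_handle [(0.84, [636.6, -257.5])]
side tray_lug [(0.94, [570.5, 79.5])]
scene tray [(0.76, [623.0, -64.7])]
scene tray_handle [(0.57, [635.8, -261.0])]
scene tray_lug [(0.65, [565.0, 91.3])]
wrist tray []
wrist tray_handle []
wrist tray_lug []
```

View pics/m1.png

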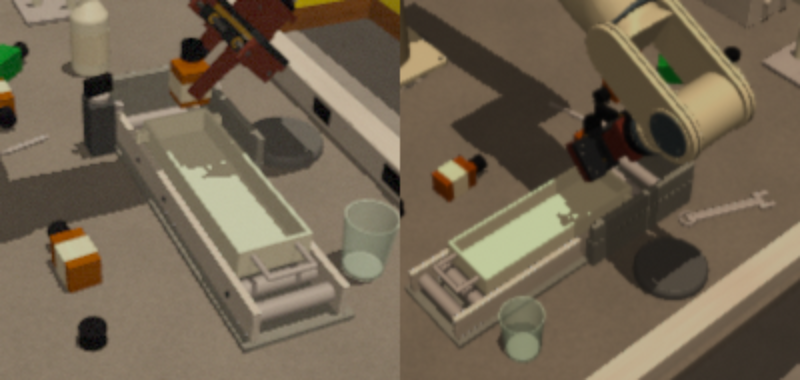

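Both views show the bottle held upright above the tray's +y end (side view about 190,80). Lowering it now.

Emit:
{"name": "apply_moves", "arguments": {"targets": [[-1, [-0.309, -0.009, 0.306], [0, 0, 0]], [-1, [-0.309, -0.009, 0.306], [0, 0, 0]], [-1, [-0.309, -0.009, 0.306], [0, 0, 0]], [-1, [-0.22, 0, 0.22], [0, 0, 0]], [-1, [-0.06, 0, 0.06], [0, 0, 0]], [-1, [0, 0, 0], [0, 0, 0]]]}}

```text
t: 10.45
ee_pos: [620.1, 42.3, 78.1]
orientation: [0.011, -2.359, -0.027]
ft_force: [-0.5, -0.5, -0.7]
width: 44.0
grasp_force: 30.0
```

Emit:
{"name": "apply_moves", "arguments": {"targets": [[-1, [-0.04, 0, 0.04], [0, 0, 0]], [-1, [-0.03, 0, 0.03], [0, 0, 0]], [-1, [0, 0, 0], [0, 0, 0]], [-1, [0, 0, 0], [0, 0, 0]]]}}

```text
t: 10.95
ee_pos: [620.1, 42.4, 73.5]
orientation: [0.011, -2.36, -0.027]
ft_force: [-0.3, 0.4, -1.1]
width: 43.9
grasp_force: 30.0
```

Emit:
{"name": "apply_moves", "arguments": {"targets": [[-1, [-0.02, 0, 0.02], [0, 0, 0]], [-1, [-0.014, 0, 0.014], [0, 0, 0]], [-1, [0, 0, 0], [0, 0, 0]], [-1, [0, 0, 0], [0, 0, 0]]]}}

```text
t: 11.45
ee_pos: [620.2, 42.4, 72.2]
orientation: [0.011, -2.359, -0.026]
ft_force: [0.4, -1.1, 6.2]
width: 43.7
grasp_force: 30.0
```

Emit:
{"name": "apply_moves", "arguments": {"targets": [[0.18, [0, 0, 0], [0, 0, 0]], [0.18, [0, 0, 0], [0, 0, 0]], [0.18, [0, 0, 0], [0, 0, 0]], [0.18, [0, 0, -0.1], [0, 0, 0]], [0.18, [0, 0, -0.4], [0, 0, 0]], [0.18, [0, 0, -0.5], [0, 0, 0]], [0.5, [0, 0, -0.6], [0, 0, 0]], [1, [0, 0, -0.6], [0, 0, 0]]]}}

```text
t: 12.45
ee_pos: [698.3, 40.6, 149.8]
orientation: [0.011, -2.36, -0.027]
ft_force: [-0.2, 0.2, 0.1]
width: 68.6
grasp_force: 0.0
```

```bash
cat > v.py <<'E'
from plan import *
import sys
n=sys.argv[1]
for c in("side","scene"):
    p,K,V=cam(c); cv2.imwrite(f"pics/{c}{n}.png",p)
p=np.hstack([cv2.imread(f"pics/side{n}.png")[110:300,170:370],cv2.imread(f"pics/scene{n}.png")[110:300,180:380]]);cv2.imwrite(f"pics/m{n}.png",cv2.resize(p,None,fx=2,fy=2))
E
python3 v.py 2
python3 - <<'E'
from plan import *
import look
o=ctrl.get_obs();print(o["ee_pos"],o["width"],np.round(o["qpos"],2))
p,e=kfit2();print(np.round(p,1),e)
look.look(417,-127,1.66,("scene","side"))
E
```

```text
[700.08679476  40.58368226 151.22838395] 76.14355499045817 [ 0.03  1.03  0.87  0.04  2.02 -1.55]
[  4.  315.4 558.7 484.1 101.7 288.3   8.9  12.4] 3.773057907392058
scene d 2 bbox [196.2, 187.8, 221.9, 206.0] score 0.9
side d 1 bbox [193.1, 219.6, 219.9, 257.1] score 0.85
68 [0.132, 415.8, -129.5, 93.8]
56 [0.123, 415.2, -124.5, 94.3]
```

View pics/m2.png

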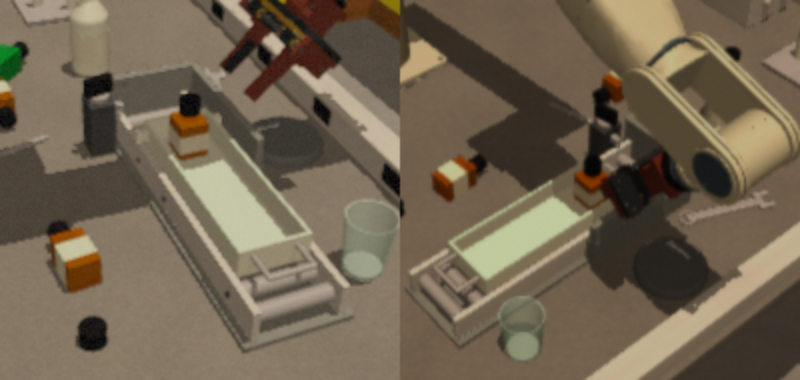

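The side view shows bottle C standing in the tray at about (190,125). Next is bottle B.

Run:
```python
from plan import *
A=pose();o=ctrl.get_obs();p,_=kfit2()
U=shift(A,[-60,-40,110]);G=grasp(415.5,-127,94,42,z=26);P=back(G,110)
n,_,_=rows(A,U);q=path(A,U,p,o["qpos"],n)
n,_,_=rows(U,P,step=35,deg=8);q=path(U,P,p,q,n)
path(P,G,p,q,4)
```

```text
N 5 [ [0.483, -0.15, -0.144] , [0.0, -0.0, -0.0] ] path [[684, 33, 170], [672, 25, 192], [660, 17, 214], [648, 9, 236], [636, 1, 258]] [636, 1, 258]
end q [-0.    0.81  1.06  0.01  2.06 -1.58] speed frac [0.03 0.21 0.16 0.02 0.03 0.03]
N 15 [ [0.238, -0.126, 0.3] , [0.0009, -0.0533, 0.0696] ] path [[617, -6, 255], [560, -17, 241], [506, -20, 215], [460, -19, 176], [425, -18, 127]] [408, -21, 90]
end q [ 0.43  0.6   2.1  -0.9   1.01  1.08] speed frac [0.18 0.27 0.28 0.27 0.3  0.65]
end q [ 0.26  0.78  2.12 -1.17  0.85  1.26] speed frac [0.15 0.16 0.03 0.19 0.12 0.13]
```

Emit:
{"name": "apply_moves", "arguments": {"targets": [[1, [0.483, -0.15, -0.144], [0, 0, 0]], [1, [0.483, -0.15, -0.144], [0, 0, 0]], [1, [0.483, -0.15, -0.144], [0, 0, 0]], [1, [0.483, -0.15, -0.144], [0, 0, 0]], [1, [0.483, -0.15, -0.144], [0, 0, 0]], [1, [0, 0, 0], [0, 0, 0]]]}}

```text
t: 13.5
ee_pos: [636.8, 0.3, 259.9]
orientation: [0.01, -2.361, -0.027]
ft_force: [1.1, -0.1, 1.3]
width: 87.5
grasp_force: 0.0
```

Emit:
{"name": "apply_moves", "arguments": {"targets": [[1, [0.238, -0.126, 0.3], [0.001, -0.0533, 0.0696]], [1, [0.238, -0.126, 0.3], [0.001, -0.0533, 0.0696]], [1, [0.238, -0.126, 0.3], [0.001, -0.0533, 0.0696]], [1, [0.238, -0.126, 0.3], [0.001, -0.0533, 0.0696]], [1, [0.238, -0.126, 0.3], [0.001, -0.0533, 0.0696]], [1, [0.238, -0.126, 0.3], [0.001, -0.0533, 0.0696]], [1, [0.238, -0.126, 0.3], [0.001, -0.0533, 0.0696]], [1, [0.238, -0.126, 0.3], [0.001, -0.0533, 0.0696]]]}}

```text
t: 14.5
ee_pos: [489.0, -19.7, 202.3]
orientation: [-1.178, -2.799, 0.474]
ft_force: [0.0, -1.1, 1.0]
width: 87.8
grasp_force: 0.0
```

Emit:
{"name": "apply_moves", "arguments": {"targets": [[1, [0.238, -0.126, 0.3], [0.001, -0.0533, 0.0696]], [1, [0.238, -0.126, 0.3], [0.001, -0.0533, 0.0696]], [1, [0.238, -0.126, 0.3], [0.001, -0.0533, 0.0696]], [1, [0.238, -0.126, 0.3], [0.001, -0.0533, 0.0696]], [1, [0.238, -0.126, 0.3], [0.001, -0.0533, 0.0696]], [1, [0.238, -0.126, 0.3], [0.001, -0.0533, 0.0696]], [1, [0.238, -0.126, 0.3], [0.001, -0.0533, 0.0696]], [1, [0, 0, 0], [0, 0, 0]]]}}

```text
t: 15.5
ee_pos: [407.1, -21.0, 88.5]
orientation: [1.684, 1.817, -0.708]
ft_force: [0.7, -0.2, 0.1]
width: 87.9
grasp_force: 0.0
```

Run:
```python
from plan import *
import look
A=pose();o=ctrl.get_obs();print(np.round(A[:3,3],1),np.round(o["qpos"],2))
r=look.look(415.5,-127,1.64,("wrist","scene","side"))
for hb,s in ((68,46),(56,38)):
    c,x,y,yw=r[hb]; G=grasp(x,y,yw,s,z=24);print(hb);rows(A,G)
```

```text
[407.1 -21.   88.5] [ 0.44  0.59  2.13 -0.9   1.    1.09]
wrist d 8 bbox [222.9, 129.3, 290.5, 240.3] score 0.69
scene d 3 bbox [196.7, 187.0, 224.5, 208.8] score 0.71
side d 2 bbox [193.5, 220.4, 218.8, 259.2] score 0.63
68 [0.099, 415.3, -129.3, 93.1]
56 [0.118, 415.4, -120.3, 93.1]
68
N 4 [ [0.008, 0.009, 0.544] , [0.0013, 0.0004, 0.003] ] path [[409, -40, 69], [410, -59, 50], [412, -78, 30], [414, -97, 11]] [414, -97, 11]
56
N 4 [ [0.011, 0.012, 0.541] , [0.0013, 0.0004, 0.003] ] path [[409, -40, 69], [411, -58, 50], [412, -77, 30], [414, -96, 11]] [414, -96, 11]
```

Emit:
{"name": "apply_moves", "arguments": {"targets": [[1, [0.01, 0.01, 0.543], [0, 0, 0.003]], [1, [0.01, 0.01, 0.543], [0, 0, 0.003]], [1, [0.01, 0.01, 0.543], [0, 0, 0.003]], [1, [0.01, 0.01, 0.543], [0, 0, 0.003]], [1, [0, 0, 0], [0, 0, 0]], [-1, [0, 0, 0], [0, 0, 0]], [-1, [0, 0, 0], [0, 0, 0]], [-1, [0, 0, 0], [0, 0, 0]]]}}

```text
t: 16.8
ee_pos: [416.9, -95.9, 13.2]
orientation: [1.703, 1.793, -0.691]
ft_force: [0.1, -0.6, 0.0]
width: 61.3
grasp_force: 0.0
```

Emit:
{"name": "apply_moves", "arguments": {"targets": [[-1, [0, 0, 0], [0, 0, 0]], [-1, [0, 0, 0], [0, 0, 0]], [-1, [0, 0, 0], [0, 0, 0]], [-1, [0, 0, 0], [0, 0, 0]]]}}

```text
t: 17.3
ee_pos: [416.3, -96.3, 12.8]
orientation: [1.703, 1.793, -0.693]
ft_force: [-1.2, 4.5, 5.1]
width: 44.2
grasp_force: 29.9
```

```bash
cat > tr.py <<'E'
from plan import *
import sys
x0,y0,yaw,x,y=map(float,sys.argv[1:6])
A=pose();o=ctrl.get_obs();p,_=kfit2();print(np.round(A[:3,3],1),o["width"],o["ft_force"])
F=final(A,(x0,y0),yaw,x,y,52);print(F[:3,2],F[:3,0],F[:3,3])
L=shift(A,[0,0,130]);H=shift(F,[0,0,90]);np.savez("t.npz",F=F)
n,_,_=rows(A,L);q=path(A,L,p,o["qpos"],n)
n,_,_=rows(L,H,step=35,deg=8);q=path(L,H,p,q,n)
E
python3 tr.py 415.3 -129.3 93.1 627 -30
```

```text
[416.3 -96.3  12.8] 44.24586477018128 [-1.16197811  4.45055321  5.10908872]
[-0.70609514  0.00193733 -0.70811433] [-0.70811698 -0.0019318   0.7060925 ] [617.76565047 -27.36834082  84.85261063]
N 5 [ [-0.368, 0.007, -0.367] , [0.0, 0.0, -0.0] ] path [[416, -96, 39], [416, -96, 65], [416, -96, 91], [416, -96, 117], [416, -96, 143]] [416, -96, 143]
end q [ 0.27  0.47  2.14 -0.97  1.    0.96] speed frac [0.   0.21 0.07 0.13 0.09 0.21]
N 15 [ [-0.15, 0.252, -0.099] , [0.0003, 0.0529, -0.0702] ] path [[429, -97, 152], [471, -98, 172], [515, -91, 182], [559, -76, 183], [597, -50, 179]] [618, -27, 175]
end q [-0.03  0.86  1.15 -0.02  1.91 -1.6 ] speed frac [0.17 0.2  0.21 0.28 0.26 0.64]
```

Emit:
{"name": "apply_moves", "arguments": {"targets": [[-1, [-0.368, 0.007, -0.367], [0, 0, 0]], [-1, [-0.368, 0.007, -0.367], [0, 0, 0]], [-1, [-0.368, 0.007, -0.367], [0, 0, 0]], [-1, [-0.368, 0.007, -0.367], [0, 0, 0]], [-1, [-0.368, 0.007, -0.367], [0, 0, 0]]]}}

```text
t: 17.92
ee_pos: [416.2, -96.4, 143.1]
orientation: [1.704, 1.793, -0.693]
ft_force: [0.1, -0.3, -1.9]
width: 43.9
grasp_force: 29.9
```

Emit:
{"name": "apply_moves", "arguments": {"targets": [[-1, [-0.15, 0.252, -0.099], [0, 0.0529, -0.0702]], [-1, [-0.15, 0.252, -0.099], [0, 0.0529, -0.0702]], [-1, [-0.15, 0.252, -0.099], [0, 0.0529, -0.0702]], [-1, [-0.15, 0.252, -0.099], [0, 0.0529, -0.0702]], [-1, [-0.15, 0.252, -0.099], [0, 0.0529, -0.0702]], [-1, [-0.15, 0.252, -0.099], [0, 0.0529, -0.0702]], [-1, [-0.15, 0.252, -0.099], [0, 0.0529, -0.0702]], [-1, [-0.15, 0.252, -0.099], [0, 0.0529, -0.0702]]]}}

```text
t: 18.92
ee_pos: [530.4, -87.5, 182.6]
orientation: [-1.021, -2.77, 0.41]
ft_force: [0.3, 0.4, -1.0]
width: 44.1
grasp_force: 29.9
```

Emit:
{"name": "apply_moves", "arguments": {"targets": [[-1, [-0.15, 0.252, -0.099], [0, 0.0529, -0.0702]], [-1, [-0.15, 0.252, -0.099], [0, 0.0529, -0.0702]], [-1, [-0.15, 0.252, -0.099], [0, 0.0529, -0.0702]], [-1, [-0.15, 0.252, -0.099], [0, 0.0529, -0.0702]], [-1, [-0.15, 0.252, -0.099], [0, 0.0529, -0.0702]], [-1, [-0.15, 0.252, -0.099], [0, 0.0529, -0.0702]], [-1, [-0.15, 0.252, -0.099], [0, 0.0529, -0.0702]], [-1, [0, 0, 0], [0, 0, 0]]]}}

```text
t: 19.92
ee_pos: [617.9, -26.9, 172.2]
orientation: [0.004, -2.359, -0.007]
ft_force: [0.3, 0.4, -1.1]
width: 43.6
grasp_force: 29.9
```

```bash
cat > dn.py <<'E'
from plan import *
import sys
A=pose();o=ctrl.get_obs();print(np.round(A[:3,3],1),o["width"],o["ft_force"],"qpos",np.round(o["qpos"],2))
F=np.load("t.npz")["F"];F[1,3]+=float(sys.argv[1]);rows(A,shift(F,[0,0,8]),step=25);print(F[:3,3])
E
python3 dn.py -2.5
```

```text
[617.9 -26.9 172.2] 43.581357038234586 [ 0.34601325  0.35580104 -1.07632766] qpos [-0.05  0.88  1.14 -0.03  1.9  -1.62]
N 4 [ [-0.279, -0.017, 0.282] , [0.0003, 0.0002, 0.0006] ] path [[618, -28, 152], [618, -28, 133], [618, -29, 113], [618, -30, 93]] [618, -30, 93]
[617.76565047 -29.86834082  84.85261063]
```

Emit:
{"name": "apply_moves", "arguments": {"targets": [[-1, [-0.279, -0.017, 0.282], [0, 0, 0]], [-1, [-0.279, -0.017, 0.282], [0, 0, 0]], [-1, [-0.279, -0.017, 0.282], [0, 0, 0]], [-1, [-0.279, -0.017, 0.282], [0, 0, 0]], [-1, [-0.05, 0, 0.05], [0, 0, 0]], [-1, [-0.02, 0, 0.02], [0, 0, 0]], [-1, [0, 0, 0], [0, 0, 0]], [-1, [0, 0, 0], [0, 0, 0]]]}}

```text
t: 20.92
ee_pos: [618.5, -30.2, 91.4]
orientation: [0.004, -2.363, -0.008]
ft_force: [0.1, 0.1, -1.2]
width: 44.0
grasp_force: 29.9
```

Emit:
{"name": "apply_moves", "arguments": {"targets": [[-1, [-0.04, 0, 0.04], [0, 0, 0]], [-1, [-0.03, 0, 0.03], [0, 0, 0]], [-1, [-0.014, 0, 0.014], [0, 0, 0]], [-1, [0, 0, 0], [0, 0, 0]], [-1, [0, 0, 0], [0, 0, 0]]]}}

```text
t: 21.55
ee_pos: [618.2, -30.2, 84.8]
orientation: [0.004, -2.362, -0.008]
ft_force: [-0.2, -0.2, -1.0]
width: 43.9
grasp_force: 29.9
```

Emit:
{"name": "apply_moves", "arguments": {"targets": [[-1, [-0.02, 0, 0.02], [0, 0, 0]], [-1, [-0.014, 0, 0.014], [0, 0, 0]], [-1, [0, 0, 0], [0, 0, 0]], [-1, [0, 0, 0], [0, 0, 0]]]}}

```text
t: 22.05
ee_pos: [618.3, -30.2, 83.4]
orientation: [0.004, -2.362, -0.008]
ft_force: [0.3, 0.0, 5.9]
width: 44.3
grasp_force: 29.9
```

Emit:
{"name": "apply_moves", "arguments": {"targets": [[0.18, [0, 0, 0], [0, 0, 0]], [0.18, [0, 0, 0], [0, 0, 0]], [0.18, [0, 0, 0], [0, 0, 0]], [0.18, [0, 0, -0.1], [0, 0, 0]], [0.18, [0, 0, -0.4], [0, 0, 0]], [0.18, [0, 0, -0.5], [0, 0, 0]], [0.5, [0, 0, -0.6], [0, 0, 0]], [1, [0, 0, -0.6], [0, 0, 0]]]}}

```text
t: 23.05
ee_pos: [696.2, -30.7, 161.5]
orientation: [0.004, -2.362, -0.008]
ft_force: [-0.0, -0.4, -0.7]
width: 68.5
grasp_force: 0.0
```

```bash
python3 v.py 3
python3 - <<'E'
from plan import *
import look
A=pose();o=ctrl.get_obs();p,e=kfit2();print(e,A[:3,3])
r=look.look(418.5,-328,-1.7,("scene","side"))
_,x,y,yw=r[56];U=shift(A,[-40,-60,110]);
n,_,_=rows(A,U);q1=path(A,U,p,o["qpos"],n)
for sg in (1,-1):
    G=grasp(x,y,yw,40,z=25,sg=sg);P=back(G,110);print("sg",sg)
    for d in((8,) ):
        n,_,_=rows(U,P,step=35,deg=d);q=path(U,P,p,q1,n);path(P,G,p,q,4)
E
```

```text
5.772800319676321 [698.01214637 -30.73692088 162.88632427]
scene d 2 bbox [128.5, 226.1, 154.2, 244.6] score 0.68
side d 3 bbox [229.5, 301.3, 262.8, 350.7] score 0.55
68 [0.179, 420.7, -319.9, -97.5]
56 [0.091, 419.2, -328.6, -97.3]
N 5 [ [0.423, -0.237, -0.204] , [-0.0, 0.0, 0.0] ] path [[690, -43, 185], [682, -55, 207], [674, -67, 229], [666, -79, 251], [658, -91, 273]] [658, -91, 273]
end q [-0.11  0.84  0.97 -0.08  2.1  -1.69] speed frac [0.05 0.17 0.11 0.03 0.05 0.05]
sg 1
N 15 [ [0.637, -0.261, 0.251] , [-0.0001, -0.0532, -0.0668] ] path [[626, -104, 286], [535, -161, 303], [459, -237, 283], [410, -319, 229], [395, -393, 150]] [406, -432, 89]
IK fail 6 0.055004583832486444
IK fail 7 0.29116149417897297
IK fail 8 0.5238168175397558
IK fail 9 0.747855903451934
IK fail 10 0.9584307197458014
IK fail 11 1.1506524376023621
IK fail 12 1.318001263868111
IK fail 13 1.4438452969593865
IK fail 14 1.5132701772181136
IK fail 15 1.5887480248635955
end q [-0.75  0.53  2.08 -1.01  0.11 -2.54] speed frac [0.27 0.35 0.48 0.83 1.25 0.43]
IK fail 1 1.5481393506064676
IK fail 2 1.508229701630829
IK fail 3 1.4693383982760884
IK fail 4 1.4317974066836232
end q [-0.64  0.66  2.09 -0.94  0.11 -2.54] speed frac [0.1  0.11 0.02 0.05 0.   0.  ]
sg -1
N 14 [ [-0.256, -0.679, 0.111] , [-0.0542, 0.0001, 0.0551] ] path [[663, -125, 260], [661, -193, 233], [643, -259, 207], [610, -319, 181], [562, -368, 155], [505, -405, 128], [440, -427, 102]] [406, -432, 89]
end q [-1.03  0.86  1.39  0.45  1.55 -1.07] speed frac [0.23 0.11 0.21 0.12 0.19 0.16]
end q [-0.96  0.92  1.53  0.51  1.36 -1.12] speed frac [0.06 0.06 0.1  0.04 0.13 0.03]
```

View pics/m3.png

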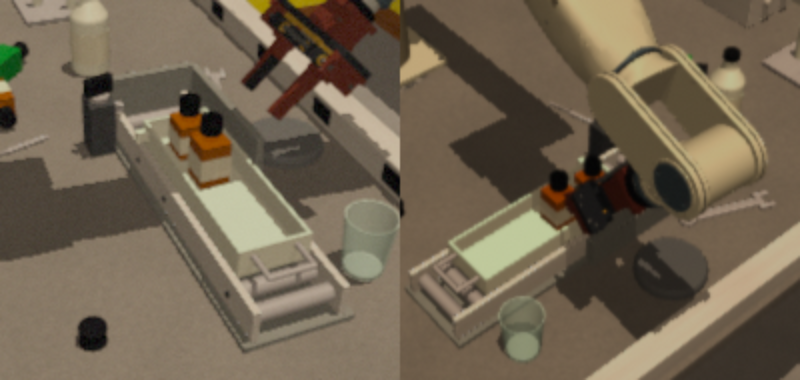

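Both bottles stand in the tray (side view 187,130 and 210,150). Next is bottle A.

Emit:
{"name": "apply_moves", "arguments": {"targets": [[1, [0.423, -0.237, -0.204], [0, 0, 0]], [1, [0.423, -0.237, -0.204], [0, 0, 0]], [1, [0.423, -0.237, -0.204], [0, 0, 0]], [1, [0.423, -0.237, -0.204], [0, 0, 0]], [1, [0.423, -0.237, -0.204], [0, 0, 0]], [1, [0, 0, 0], [0, 0, 0]]]}}

```text
t: 24.1
ee_pos: [656.5, -92.0, 273.6]
orientation: [0.002, -2.366, -0.008]
ft_force: [0.2, 0.9, -0.4]
width: 87.7
grasp_force: 0.0
```

Emit:
{"name": "apply_moves", "arguments": {"targets": [[1, [-0.256, -0.679, 0.111], [-0.0542, 0, 0.0551]], [1, [-0.256, -0.679, 0.111], [-0.0542, 0, 0.0551]], [1, [-0.256, -0.679, 0.111], [-0.0542, 0, 0.0551]], [1, [-0.256, -0.679, 0.111], [-0.0542, 0, 0.0551]], [1, [-0.256, -0.679, 0.111], [-0.0542, 0, 0.0551]], [1, [-0.256, -0.679, 0.111], [-0.0542, 0, 0.0551]], [1, [-0.256, -0.679, 0.111], [-0.0542, 0, 0.0551]]]}}

```text
t: 24.98
ee_pos: [606.7, -318.8, 177.0]
orientation: [-0.99, -2.181, -0.413]
ft_force: [0.5, -0.2, 0.5]
width: 87.8
grasp_force: 0.0
```

Emit:
{"name": "apply_moves", "arguments": {"targets": [[1, [-0.256, -0.679, 0.111], [-0.0542, 0, 0.0551]], [1, [-0.256, -0.679, 0.111], [-0.0542, 0, 0.0551]], [1, [-0.256, -0.679, 0.111], [-0.0542, 0, 0.0551]], [1, [-0.256, -0.679, 0.111], [-0.0542, 0, 0.0551]], [1, [-0.256, -0.679, 0.111], [-0.0542, 0, 0.0551]], [1, [-0.256, -0.679, 0.111], [-0.0542, 0, 0.0551]], [1, [-0.256, -0.679, 0.111], [-0.0542, 0, 0.0551]], [1, [0, 0, 0], [0, 0, 0]]]}}

```text
t: 25.98
ee_pos: [399.9, -431.3, 86.5]
orientation: [-1.89, -1.649, -0.778]
ft_force: [0.1, -0.3, 0.4]
width: 87.7
grasp_force: 0.0
```

Run:
```python
from plan import *
import look
A=pose();o=ctrl.get_obs();print(np.round(A[:3,3],1),np.round(o["qpos"],2),kfit2()[1])
r=look.look(419,-328,-1.7,("wrist","scene","side"))
for hb,s in ((68,46),(56,40)):
    c,x,y,yw=r[hb]; G=grasp(x,y,yw,s,z=24,sg=-1);print(hb);rows(A,G)
```

```text
[ 399.9 -431.3   86.5] [-1.07  0.86  1.41  0.43  1.55 -1.09] 6.213312793271314
wrist d 9 bbox [232.1, 138.6, 295.1, 264.8] score 0.66
scene d 1 bbox [125.0, 224.2, 152.6, 246.5] score 0.87
side d 11 bbox [231.9, 300.3, 259.8, 324.3] score 0.76
68 [0.265, 419.7, -325.7, -96.1]
56 [0.198, 419.4, -329.8, -96.1]
68
N 4 [ [-0.005, 0.038, 0.532] , [0.0022, -0.0003, -0.0038] ] path [[404, -413, 67], [408, -395, 49], [412, -376, 30], [416, -358, 11]] [416, -358, 11]
56
N 4 [ [0.002, 0.039, 0.539] , [0.0022, -0.0003, -0.0038] ] path [[404, -413, 67], [408, -394, 49], [413, -375, 30], [417, -356, 11]] [417, -356, 11]
```

Emit:
{"name": "apply_moves", "arguments": {"targets": [[1, [0.002, 0.039, 0.537], [0.002, 0, -0.004]], [1, [0.002, 0.039, 0.537], [0.002, 0, -0.004]], [1, [0.002, 0.039, 0.537], [0.002, 0, -0.004]], [1, [0.002, 0.039, 0.537], [0.002, 0, -0.004]], [1, [0, 0, 0], [0, 0, 0]], [-1, [0, 0, 0], [0, 0, 0]], [-1, [0, 0, 0], [0, 0, 0]], [-1, [0, 0, 0], [0, 0, 0]]]}}

```text
t: 27.28
ee_pos: [420.1, -358.0, 12.8]
orientation: [-1.863, -1.686, -0.775]
ft_force: [0.1, -0.1, 0.0]
width: 61.3
grasp_force: 0.0
```

Emit:
{"name": "apply_moves", "arguments": {"targets": [[-1, [0, 0, 0], [0, 0, 0]], [-1, [0, 0, 0], [0, 0, 0]], [-1, [0, 0, 0], [0, 0, 0]], [-1, [0, 0, 0], [0, 0, 0]]]}}

```text
t: 27.78
ee_pos: [419.5, -357.2, 12.5]
orientation: [-1.861, -1.685, -0.774]
ft_force: [-4.4, -2.1, 5.0]
width: 43.9
grasp_force: 30.0
```

```bash
python3 tr.py 419.3 -329.3 -96.5 627 -172
```

```text
[ 419.5 -357.2   12.5] 43.92479285751842 [-4.44034858 -2.09743526  4.99214571]
[-0.70816704  0.00865502 -0.70599188] [ 0.70604493  0.00868103 -0.70811383] [ 617.50646044 -175.31472038   79.68786953]
N 5 [ [0.367, 0.003, -0.368] , [0.0, -0.0, -0.0] ] path [[420, -357, 39], [420, -357, 65], [420, -357, 91], [420, -357, 117], [420, -357, 143]] [420, -357, 143]
end q [-0.96  0.73  1.53  0.48  1.53 -1.04] speed frac [0.09 0.13 0.02 0.04 0.09 0.09]
N 15 [ [0.43, 0.006, -0.019] , [0.0008, -0.0531, 0.068] ] path [[421, -343, 158], [440, -295, 197], [478, -247, 217], [528, -207, 216], [583, -182, 194]] [618, -175, 170]
end q [-0.21  0.9   1.1  -0.15  1.92  1.36] speed frac [0.24 0.27 0.25 0.16 0.24 0.5 ]
```

Emit:
{"name": "apply_moves", "arguments": {"targets": [[-1, [0.367, 0.003, -0.368], [0, 0, 0]], [-1, [0.367, 0.003, -0.368], [0, 0, 0]], [-1, [0.367, 0.003, -0.368], [0, 0, 0]], [-1, [0.367, 0.003, -0.368], [0, 0, 0]], [-1, [0.367, 0.003, -0.368], [0, 0, 0]]]}}

```text
t: 28.4
ee_pos: [420.1, -356.9, 143.2]
orientation: [-1.862, -1.685, -0.775]
ft_force: [-0.3, 0.3, -2.0]
width: 44.0
grasp_force: 30.0
```

Emit:
{"name": "apply_moves", "arguments": {"targets": [[-1, [0.43, 0.006, -0.019], [0.001, -0.0531, 0.068]], [-1, [0.43, 0.006, -0.019], [0.001, -0.0531, 0.068]], [-1, [0.43, 0.006, -0.019], [0.001, -0.0531, 0.068]], [-1, [0.43, 0.006, -0.019], [0.001, -0.0531, 0.068]], [-1, [0.43, 0.006, -0.019], [0.001, -0.0531, 0.068]], [-1, [0.43, 0.006, -0.019], [0.001, -0.0531, 0.068]], [-1, [0.43, 0.006, -0.019], [0.001, -0.0531, 0.068]], [-1, [0.43, 0.006, -0.019], [0.001, -0.0531, 0.068]]]}}

```text
t: 29.4
ee_pos: [494.6, -231.6, 220.0]
orientation: [-2.684, -0.964, 0.235]
ft_force: [0.2, -0.9, -1.6]
width: 43.8
grasp_force: 30.0
```

Emit:
{"name": "apply_moves", "arguments": {"targets": [[-1, [0.43, 0.006, -0.019], [0.001, -0.0531, 0.068]], [-1, [0.43, 0.006, -0.019], [0.001, -0.0531, 0.068]], [-1, [0.43, 0.006, -0.019], [0.001, -0.0531, 0.068]], [-1, [0.43, 0.006, -0.019], [0.001, -0.0531, 0.068]], [-1, [0.43, 0.006, -0.019], [0.001, -0.0531, 0.068]], [-1, [0.43, 0.006, -0.019], [0.001, -0.0531, 0.068]], [-1, [0.43, 0.006, -0.019], [0.001, -0.0531, 0.068]], [-1, [0, 0, 0], [0, 0, 0]]]}}

```text
t: 30.4
ee_pos: [617.7, -173.7, 165.5]
orientation: [-2.883, -0.012, 1.209]
ft_force: [-0.6, 0.2, -1.5]
width: 43.9
grasp_force: 30.0
```

```bash
python3 dn.py 3
python3 - <<'E'
from plan import *
for c in("side","scene","wrist"):
    p,K,V=cam(c)
    for n,z in (("tray",45),("tray_handle",73),("tray_lug",65)): print(c,n,[(round(d["score"],2),np.round(onplane(d["xy"],z,K,V)[:2],1).tolist()) for d in ctrl.pinpoint(n,c)[:1]])
E
```

```text
[ 617.7 -173.7  165.5] 43.947745664330604 [-0.6181631   0.20969079 -1.50790944] qpos [-0.22  0.92  1.08 -0.16  1.92  1.35]
N 4 [ [0.276, -0.001, 0.274] , [-0.0004, 0.0012, 0.0007] ] path [[618, -173, 146], [618, -173, 127], [617, -173, 107], [618, -172, 88]] [618, -172, 88]
[ 617.50646044 -172.31472038   79.68786953]
side tray [(0.96, [631.4, -50.5])]
side tray_handle [(0.94, [631.6, -260.3])]
side tray_lug [(0.68, [562.6, 69.2])]
scene tray [(0.6, [606.8, -65.8])]
scene tray_handle [(0.86, [632.8, -257.8])]
scene tray_lug [(0.47, [498.5, 199.1])]
wrist tray [(0.85, [631.3, -66.4])]
wrist tray_handle [(0.58, [630.9, -260.3])]
wrist tray_lug []
```

Emit:
{"name": "apply_moves", "arguments": {"targets": [[-1, [0.276, 0, 0.274], [0, 0.001, 0]], [-1, [0.276, 0, 0.274], [0, 0.001, 0]], [-1, [0.276, 0, 0.274], [0, 0.001, 0]], [-1, [0.276, 0, 0.274], [0, 0.001, 0]], [-1, [0.05, 0, 0.05], [0, 0, 0]], [-1, [0.03, 0, 0.03], [0, 0, 0]], [-1, [0, 0, 0], [0, 0, 0]], [-1, [0, 0, 0], [0, 0, 0]]]}}

```text
t: 32.0
ee_pos: [618.3, -173.6, 86.2]
orientation: [-2.891, -0.01, 1.193]
ft_force: [0.4, -0.3, -1.4]
width: 44.2
grasp_force: 30.0
```

Emit:
{"name": "apply_moves", "arguments": {"targets": [[-1, [0.03, 0, 0.03], [0, 0, 0]], [-1, [0.014, 0, 0.014], [0, 0, 0]], [-1, [0, 0, 0], [0, 0, 0]], [-1, [0, 0, 0], [0, 0, 0]]]}}

```text
t: 32.5
ee_pos: [617.9, -173.4, 82.3]
orientation: [-2.89, -0.01, 1.195]
ft_force: [1.3, -0.3, -1.5]
width: 44.2
grasp_force: 30.0
```

Emit:
{"name": "apply_moves", "arguments": {"targets": [[-1, [0.03, 0, 0.03], [0, 0, 0]], [-1, [0.02, 0, 0.02], [0, 0, 0]], [-1, [0, 0, 0], [0, 0, 0]], [-1, [0, 0, 0], [0, 0, 0]]]}}

```text
t: 33.0
ee_pos: [617.9, -173.4, 78.7]
orientation: [-2.89, -0.01, 1.195]
ft_force: [-0.2, -0.2, -1.7]
width: 44.0
grasp_force: 30.0
```

Emit:
{"name": "apply_moves", "arguments": {"targets": [[-1, [0.014, 0, 0.014], [0, 0, 0]], [-1, [0.014, 0, 0.014], [0, 0, 0]], [-1, [0, 0, 0], [0, 0, 0]], [-1, [0, 0, 0], [0, 0, 0]]]}}

```text
t: 33.5
ee_pos: [618.0, -173.4, 78.5]
orientation: [-2.89, -0.009, 1.196]
ft_force: [-0.2, 1.5, 7.7]
width: 44.0
grasp_force: 30.0
```

Emit:
{"name": "apply_moves", "arguments": {"targets": [[0.18, [0, 0, 0], [0, 0, 0]], [0.18, [0, 0, 0], [0, 0, 0]], [0.18, [0, 0, 0], [0, 0, 0]], [0.18, [0, 0, -0.1], [0, 0, 0]], [0.18, [0, 0, -0.4], [0, 0, 0]], [0.18, [0, 0, -0.5], [0, 0, 0]], [0.5, [0, 0, -0.6], [0, 0, 0]], [1, [0, 0, -0.6], [0, 0, 0]]]}}

```text
t: 34.5
ee_pos: [696.3, -174.5, 155.6]
orientation: [-2.89, -0.01, 1.194]
ft_force: [0.7, 0.1, -0.5]
width: 68.4
grasp_force: 0.0
```

```bash
python3 v.py 4
python3 - <<'E'
from plan import *
import look
A=pose();o=ctrl.get_obs();p,e=kfit2();print(e,A[:3,3])
r=look.look(405,353,-1.55,("scene","side"))
_,x,y,yw=r[68]
U=mk([560,-60,330],[-.3,0,-1],A[:3,0]);n,_,_=rows(A,U);q1=path(A,U,p,o["qpos"],n)
for sg in (1,-1):
    G=grasp(x,y,yw,46,z=25,sg=sg);P=back(G,120);P=shift(P,[0,0,60]);print("sg",sg)
    n,_,_=rows(U,P,step=35,deg=8);q=path(U,P,p,q1,n);path(P,G,p,q,4)
E
```

```text
15.422332669809151 [ 698.11423159 -174.60862762  157.04973636]
scene d 4 bbox [274.1, 139.5, 300.8, 157.2] score 0.51
side d 2 bbox [160.8, 147.8, 179.9, 174.9] score 0.57
68 [0.125, 404.1, 358.3, -86.6]
56 [0.14, 405.5, 355.4, -90.6]
N 9 [ [-0.466, -0.261, -0.162] , [-0.001, 0.0344, -0.0003] ] path [[687, -162, 179], [675, -149, 201], [662, -136, 222], [647, -124, 242], [632, -111, 262], [615, -98, 280], [598, -85, 298], [579, -73, 314], [560, -60, 330]] [560, -60, 330]
end q [-0.09  0.38  1.47 -0.03  1.58  1.47] speed frac [0.07 0.26 0.23 0.07 0.15 0.07]
sg 1
N 12 [ [-0.341, -0.214, 0.549] , [0.0417, -0.0208, 0.07] ] path [[536, -50, 309], [490, -18, 270], [451, 27, 236], [423, 81, 207], [407, 143, 184], [406, 208, 165]] [411, 241, 156]
end q [0.08 0.43 2.14 1.08 0.93 2.32] speed frac [0.19 0.07 0.17 0.38 0.19 0.24]
end q [0.28 0.77 2.1  1.51 0.76 1.96] speed frac [0.17 0.29 0.06 0.29 0.15 0.24]
sg -1
N 14 [ [0.096, -0.417, 0.362] , [0.0186, 0.0373, -0.0742] ] path [[559, -39, 311], [554, 5, 278], [543, 52, 249], [525, 99, 224], [501, 145, 203], [469, 187, 184], [432, 225, 166]] [411, 241, 156]
end q [ 0.08  0.43  2.14  1.08  0.93 -0.82] speed frac [0.05 0.11 0.15 0.27 0.24 0.53]
end q [ 0.28  0.77  2.1   1.51  0.76 -1.19] speed frac [0.17 0.29 0.06 0.29 0.15 0.24]
```

View pics/m4.png

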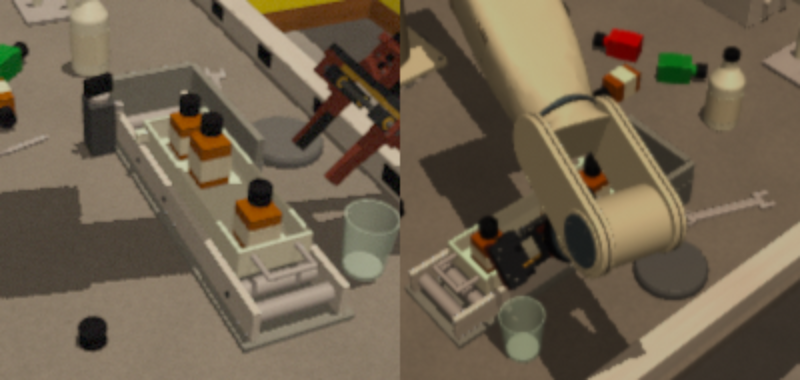

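Three bottles stand in the tray (side view 187,130; 210,150; 258,215). Next is bottle D.

Emit:
{"name": "apply_moves", "arguments": {"targets": [[1, [-0.466, -0.261, -0.162], [-0.001, 0.0344, 0]], [1, [-0.466, -0.261, -0.162], [-0.001, 0.0344, 0]], [1, [-0.466, -0.261, -0.162], [-0.001, 0.0344, 0]], [1, [-0.466, -0.261, -0.162], [-0.001, 0.0344, 0]], [1, [-0.466, -0.261, -0.162], [-0.001, 0.0344, 0]], [1, [-0.466, -0.261, -0.162], [-0.001, 0.0344, 0]], [1, [-0.466, -0.261, -0.162], [-0.001, 0.0344, 0]], [1, [-0.466, -0.261, -0.162], [-0.001, 0.0344, 0]]]}}

```text
t: 35.8
ee_pos: [576.2, -72.0, 312.4]
orientation: [-3.09, -0.012, 0.549]
ft_force: [-0.1, -0.2, 0.5]
width: 87.7
grasp_force: 0.0
```

Emit:
{"name": "apply_moves", "arguments": {"targets": [[1, [-0.466, -0.261, -0.162], [-0.001, 0.0344, 0]], [1, [0.096, -0.417, 0.362], [0.0186, 0.0373, -0.0742]], [1, [0.096, -0.417, 0.362], [0.0186, 0.0373, -0.0742]], [1, [0.096, -0.417, 0.362], [0.0186, 0.0373, -0.0742]], [1, [0.096, -0.417, 0.362], [0.0186, 0.0373, -0.0742]], [1, [0.096, -0.417, 0.362], [0.0186, 0.0373, -0.0742]], [1, [0.096, -0.417, 0.362], [0.0186, 0.0373, -0.0742]], [1, [0.096, -0.417, 0.362], [0.0186, 0.0373, -0.0742]]]}}

```text
t: 36.8
ee_pos: [522.0, 100.4, 221.8]
orientation: [-2.601, -1.083, -0.181]
ft_force: [0.5, 0.4, 0.3]
width: 87.8
grasp_force: 0.0
```

Emit:
{"name": "apply_moves", "arguments": {"targets": [[1, [0.096, -0.417, 0.362], [0.0186, 0.0373, -0.0742]], [1, [0.096, -0.417, 0.362], [0.0186, 0.0373, -0.0742]], [1, [0.096, -0.417, 0.362], [0.0186, 0.0373, -0.0742]], [1, [0.096, -0.417, 0.362], [0.0186, 0.0373, -0.0742]], [1, [0.096, -0.417, 0.362], [0.0186, 0.0373, -0.0742]], [1, [0.096, -0.417, 0.362], [0.0186, 0.0373, -0.0742]], [1, [0.096, -0.417, 0.362], [0.0186, 0.0373, -0.0742]], [1, [0, 0, 0], [0, 0, 0]]]}}

```text
t: 37.8
ee_pos: [407.0, 242.0, 154.4]
orientation: [-1.707, -1.792, -0.693]
ft_force: [0.8, -0.2, 0.0]
width: 87.7
grasp_force: 0.0
```

Run:
```python
from plan import *
import look
A=pose();o=ctrl.get_obs();p,e=kfit2();print(np.round(A[:3,3],1),np.round(o["qpos"],2),e)
r=look.look(405,357,-1.53,("wrist","scene","side"))
for hb,s in ((68,46),(56,40)):
    c,x,y,yw=r[hb]; G=grasp(x,y,yw,s,z=24,sg=-1);P=back(G,60);print(hb);rows(A,P);rows(P,G);path(A,G,p,o["qpos"],6)
```

```text
[407.  242.  154.4] [ 0.03  0.42  2.16  1.06  0.95 -0.84] 16.5058258456952
wrist d 16 bbox [236.9, 178.1, 289.5, 288.5] score 0.89
scene d 1 bbox [275.2, 144.0, 300.5, 160.2] score 0.84
side d 18 bbox [161.2, 132.9, 184.2, 153.1] score 0.73
68 [0.386, 405.7, 354.4, -87.1]
56 [0.412, 405.9, 349.5, -87.3]
68
N 4 [ [-0.226, 0.026, 0.49] , [-0.0018, 0.0001, -0.001] ] path [[408, 251, 129], [408, 261, 104], [409, 270, 78], [409, 280, 53]] [409, 280, 53]
N 2 [ [-0.0, -0.0, 0.6] , [-0.0, 0.0, 0.0] ] path [[408, 301, 32], [407, 322, 11]] [407, 322, 11]
end q [ 0.26  0.77  2.11  1.52  0.77 -1.2 ] speed frac [0.26 0.2  0.04 0.23 0.15 0.17]
56
N 4 [ [-0.222, 0.024, 0.494] , [-0.0022, 0.0001, -0.0006] ] path [[407, 252, 129], [408, 261, 104], [408, 271, 78], [409, 281, 53]] [409, 281, 53]
N 3 [ [0.0, -0.0, 0.4] , [0.0, -0.0, -0.0] ] path [[408, 295, 39], [408, 309, 25], [407, 323, 11]] [407, 323, 11]
end q [ 0.26  0.77  2.11  1.52  0.76 -1.21] speed frac [0.26 0.2  0.04 0.23 0.15 0.17]
```

Run:
```python
from plan import *
import look
A=pose()
r=look.look(405,357,-1.53,("wrist",)); r=look.look(405,357,-1.53,("wrist","scene"))
for hb,s in ((68,46),(56,38)):
    c,x,y,yw=r[hb]; G=grasp(x,y,yw,s,z=24,sg=-1);P=back(G,60);print(hb);rows(A,P);rows(P,G)
p,_,_=cam("wrist");cv2.imwrite("pics/w5.png",p)
```

```text
wrist d 13 bbox [230.8, 174.8, 282.4, 288.4] score 0.61
68 [0.034, 406.1, 353.8, -87.4]
56 [0.099, 406.7, 343.8, -87.4]
wrist d 14 bbox [230.6, 178.3, 282.5, 286.6] score 0.74
scene d 4 bbox [275.6, 141.0, 296.6, 158.4] score 0.77
68 [0.088, 405.6, 354.3, -87.2]
56 [0.128, 406.0, 349.5, -87.5]
68
N 4 [ [-0.233, 0.004, 0.498] , [-0.0011, 0.0, -0.0001] ] path [[410, 251, 131], [410, 261, 105], [410, 270, 79], [409, 279, 53]] [409, 279, 53]
N 2 [ [0.0, -0.0, 0.6] , [0.0, 0.0, -0.0] ] path [[408, 301, 32], [407, 322, 11]] [407, 322, 11]
56
N 4 [ [-0.222, 0.003, 0.509] , [-0.0017, 0.0, 0.0005] ] path [[410, 252, 131], [410, 262, 105], [409, 272, 79], [409, 283, 53]] [409, 283, 53]
N 2 [ [-0.0, -0.0, 0.6] , [0.0, 0.0, 0.0] ] path [[408, 304, 32], [407, 325, 11]] [407, 325, 11]
```

View pics/w5.png

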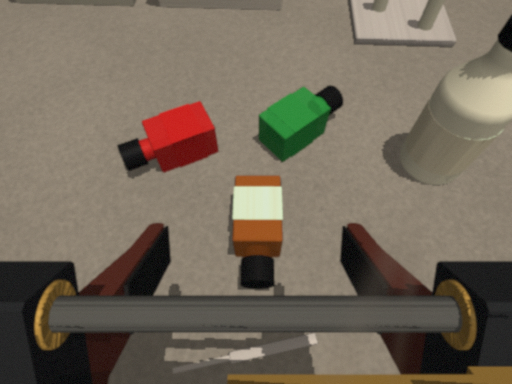

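The wrist view shows D at (258,230) clear of the red and green look-alikes, with the tweezers behind the fingers.

Emit:
{"name": "apply_moves", "arguments": {"targets": [[1, [-0.233, 0.004, 0.498], [-0.001, 0, 0]], [1, [-0.233, 0.004, 0.498], [-0.001, 0, 0]], [1, [-0.233, 0.004, 0.498], [-0.001, 0, 0]], [1, [-0.233, 0.004, 0.498], [-0.001, 0, 0]], [1, [0, 0, 0.4], [0, 0, 0]], [1, [0, 0, 0.4], [0, 0, 0]], [1, [0, 0, 0.4], [0, 0, 0]], [1, [0, 0, 0], [0, 0, 0]]]}}

```text
t: 39.45
ee_pos: [405.2, 322.5, 9.3]
orientation: [-1.708, -1.796, -0.704]
ft_force: [-0.2, 0.1, -0.3]
width: 88.0
grasp_force: 0.0
```

Emit:
{"name": "apply_moves", "arguments": {"targets": [[-1, [0, 0, 0], [0, 0, 0]], [-1, [0, 0, 0], [0, 0, 0]], [-1, [0, 0, 0], [0, 0, 0]], [-1, [0, 0, 0], [0, 0, 0]], [-1, [0, 0, 0], [0, 0, 0]], [-1, [0, 0, 0], [0, 0, 0]]]}}

```text
t: 40.2
ee_pos: [406.2, 322.0, 10.2]
orientation: [-1.709, -1.796, -0.707]
ft_force: [-0.0, -3.3, 3.7]
width: 43.8
grasp_force: 30.0
```

```bash
sed -i 's/L=shift(A,\[0,0,130\])/L=shift(A,[0,0,float(sys.argv[6]) if len(sys.argv)>6 else 130])/' tr.py; python3 tr.py 405.8 354 -87.3 629 -101 180
```

```text
[406.2 322.   10.2] 43.81732270305174 [-0.0146618  -3.3313267   3.74247288]
[-0.70675681  0.00212458 -0.70745339] [ 0.70745658  0.00212248 -0.70675362] [617.23365449 -99.90404637  84.02414773]
N 6 [ [0.424, -0.001, -0.424] , [0.0, 0.0, -0.0] ] path [[406, 322, 40], [406, 322, 70], [406, 322, 100], [406, 322, 130], [406, 322, 160], [406, 322, 190]] [406, 322, 190]
end q [ 0.25  0.36  2.12  1.13  0.87 -0.66] speed frac [0.11 0.24 0.03 0.17 0.08 0.25]
N 16 [ [-0.27, 0.574, -0.142] , [0.0, -0.047, 0.0701] ] path [[436, 309, 186], [514, 254, 167], [572, 179, 149], [608, 89, 139], [622, -7, 146], [617, -100, 174]] [617, -100, 174]
end q [-0.12  0.88  1.13 -0.09  1.91  1.45] speed frac [0.11 0.13 0.18 0.33 0.23 0.57]
```

Run:
```python
from plan import *
A=pose();o=ctrl.get_obs();p,_=kfit2();F=np.load("t.npz")["F"]
L=shift(A,[0,0,220]);q=path(A,L,p,o["qpos"],7);rows(A,L,step=32)
W=F.copy();W[:3,3]=[480,-60,270]
n,_,_=rows(L,W,step=32);q=path(L,W,p,q,n)
H=shift(F,[0,0,110]);n,_,_=rows(W,H,step=32);path(W,H,p,q,n)
```

```text
end q [ 0.25  0.28  2.1   1.06  0.92 -0.55] speed frac [0.1  0.25 0.05 0.18 0.09 0.26]
N 7 [ [0.445, -0.001, -0.444] , [0.0, 0.0, -0.0] ] path [[406, 322, 42], [406, 322, 73], [406, 322, 105], [406, 322, 136], [406, 322, 167], [406, 322, 199], [406, 322, 230]] [406, 322, 230]
N 16 [ [-0.358, 0.369, -0.174] , [0.0, -0.047, 0.0701] ] path [[426, 304, 224], [471, 240, 206], [498, 164, 197], [505, 83, 202], [497, 6, 226], [480, -60, 270]] [480, -60, 270]
end q [-0.09  0.58  1.48 -0.06  1.87  1.49] speed frac [0.09 0.08 0.12 0.29 0.22 0.49]
N 6 [ [0.502, 0.134, -0.144] , [-0.0, -0.0, 0.0] ] path [[503, -67, 257], [526, -73, 245], [549, -80, 232], [571, -87, 219], [594, -93, 207], [617, -100, 194]] [617, -100, 194]
end q [-0.12  0.86  1.12 -0.09  1.94  1.45] speed frac [0.02 0.16 0.18 0.01 0.05 0.02]
```

Emit:
{"name": "apply_moves", "arguments": {"targets": [[-1, [0.445, 0, -0.444], [0, 0, 0]], [-1, [0.445, 0, -0.444], [0, 0, 0]], [-1, [0.445, 0, -0.444], [0, 0, 0]], [-1, [0.445, 0, -0.444], [0, 0, 0]], [-1, [0.445, 0, -0.444], [0, 0, 0]], [-1, [0.445, 0, -0.444], [0, 0, 0]], [-1, [0.445, 0, -0.444], [0, 0, 0]], [-1, [0.445, 0, -0.444], [0, 0, 0]]]}}

```text
t: 41.2
ee_pos: [405.7, 322.0, 262.1]
orientation: [-1.709, -1.796, -0.705]
ft_force: [0.8, 1.0, -1.4]
width: 44.2
grasp_force: 30.0
```

Emit:
{"name": "apply_moves", "arguments": {"targets": [[-1, [-0.358, 0.369, -0.174], [0, -0.047, 0.0701]], [-1, [-0.358, 0.369, -0.174], [0, -0.047, 0.0701]], [-1, [-0.358, 0.369, -0.174], [0, -0.047, 0.0701]], [-1, [-0.358, 0.369, -0.174], [0, -0.047, 0.0701]], [-1, [-0.358, 0.369, -0.174], [0, -0.047, 0.0701]], [-1, [-0.358, 0.369, -0.174], [0, -0.047, 0.0701]], [-1, [-0.358, 0.369, -0.174], [0, -0.047, 0.0701]], [-1, [-0.358, 0.369, -0.174], [0, -0.047, 0.0701]]]}}

```text
t: 42.2
ee_pos: [502.0, 136.1, 227.1]
orientation: [-2.584, -1.104, 0.203]
ft_force: [0.2, 0.3, -2.5]
width: 43.9
grasp_force: 30.0
```

Emit:
{"name": "apply_moves", "arguments": {"targets": [[-1, [-0.358, 0.369, -0.174], [0, -0.047, 0.0701]], [-1, [-0.358, 0.369, -0.174], [0, -0.047, 0.0701]], [-1, [-0.358, 0.369, -0.174], [0, -0.047, 0.0701]], [-1, [-0.358, 0.369, -0.174], [0, -0.047, 0.0701]], [-1, [-0.358, 0.369, -0.174], [0, -0.047, 0.0701]], [-1, [-0.358, 0.369, -0.174], [0, -0.047, 0.0701]], [-1, [-0.358, 0.369, -0.174], [0, -0.047, 0.0701]], [-1, [-0.358, 0.369, -0.174], [0, -0.047, 0.0701]]]}}

```text
t: 43.2
ee_pos: [479.6, -60.5, 301.1]
orientation: [-2.9, 0.004, 1.206]
ft_force: [-0.3, 0.2, -1.0]
width: 43.5
grasp_force: 30.0
```

Run:
```python
from plan import *
A=pose();o=ctrl.get_obs();print(A[:3,3],o["width"],o["ft_force"]);F=np.load("t.npz")["F"];F[1,3]=-101
rows(A,shift(F,[0,0,110]),step=32)
F[2,3]+=8;rows(shift(F,[0,0,102]),F,step=26)
```

```text
[479.5822654  -60.48894068 301.07150036] 43.547017370444756 [-0.25522406  0.24398654 -0.97870462]
N 6 [ [0.577, 0.135, -0.073] , [0.0, 0.0004, -0.0004] ] path [[502, -67, 283], [525, -74, 265], [548, -81, 248], [571, -88, 230], [594, -94, 212], [617, -101, 194]] [617, -101, 194]
N 4 [ [0.36, 0.002, 0.361] , [-0.0, -0.0, 0.0] ] path [[617, -101, 169], [617, -101, 143], [617, -101, 118], [617, -101, 92]] [617, -101, 92]
```

Emit:
{"name": "apply_moves", "arguments": {"targets": [[-1, [0.577, 0.135, -0.073], [0, 0, 0]], [-1, [0.577, 0.135, -0.073], [0, 0, 0]], [-1, [0.577, 0.135, -0.073], [0, 0, 0]], [-1, [0.577, 0.135, -0.073], [0, 0, 0]], [-1, [0.577, 0.135, -0.073], [0, 0, 0]], [-1, [0.577, 0.135, -0.073], [0, 0, 0]], [-1, [0, 0, 0], [0, 0, 0]], [-1, [0, 0, 0], [0, 0, 0]]]}}

```text
t: 44.2
ee_pos: [617.3, -99.9, 194.2]
orientation: [-2.899, -0.001, 1.202]
ft_force: [0.3, -0.2, -1.8]
width: 43.4
grasp_force: 30.0
```

```bash
python3 v.py 6
python3 - <<'E'
from plan import *
A=pose();print(A[:3,3]);F=np.load("t.npz")["F"];F[1,3]=-101.5;F[2,3]+=8;rows(A,F,step=26)
E
```

```text
[617.5938885  -99.94575196 195.14383716]
N 4 [ [0.363, 0.009, 0.366] , [0.0, -0.0001, -0.0] ] path [[618, -100, 169], [617, -101, 144], [617, -101, 118], [617, -102, 92]] [617, -102, 92]
```

View pics/m6.png

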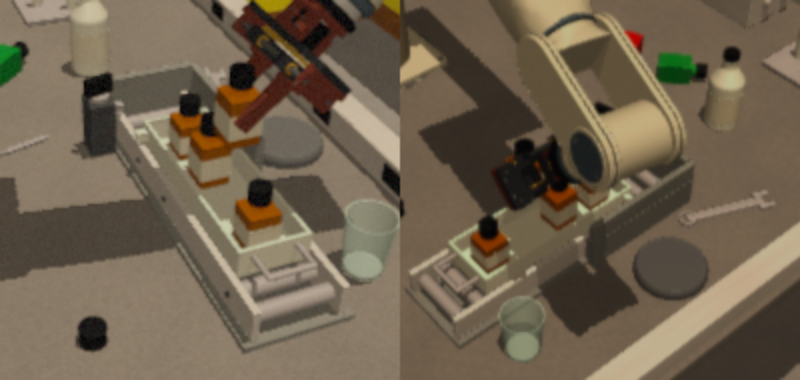

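The picture shows D upright above the gap between the two placed bottles (side view 238,105). I'm lowering it there.

Emit:
{"name": "apply_moves", "arguments": {"targets": [[-1, [0.363, 0.009, 0.366], [0, 0, 0]], [-1, [0.363, 0.009, 0.366], [0, 0, 0]], [-1, [0.363, 0.009, 0.366], [0, 0, 0]], [-1, [0.363, 0.009, 0.366], [0, 0, 0]], [-1, [0.03, 0, 0.03], [0, 0, 0]], [-1, [0.03, 0, 0.03], [0, 0, 0]], [-1, [0, 0, 0], [0, 0, 0]], [-1, [0, 0, 0], [0, 0, 0]]]}}

```text
t: 45.3
ee_pos: [618.2, -101.8, 87.8]
orientation: [-2.901, -0.001, 1.198]
ft_force: [0.7, -1.1, -1.6]
width: 44.1
grasp_force: 30.0
```

Emit:
{"name": "apply_moves", "arguments": {"targets": [[-1, [0.02, 0, 0.02], [0, 0, 0]], [-1, [0.02, 0, 0.02], [0, 0, 0]], [-1, [0.014, 0, 0.014], [0, 0, 0]], [-1, [0, 0, 0], [0, 0, 0]], [-1, [0, 0, 0], [0, 0, 0]]]}}

```text
t: 45.92
ee_pos: [617.7, -101.7, 83.9]
orientation: [-2.9, -0.001, 1.201]
ft_force: [-0.4, 0.6, 5.1]
width: 44.0
grasp_force: 30.0
```

Emit:
{"name": "apply_moves", "arguments": {"targets": [[0.18, [0, 0, 0], [0, 0, 0]], [0.18, [0, 0, 0], [0, 0, 0]], [0.18, [0, 0, 0], [0, 0, 0]], [0.18, [0, 0, -0.1], [0, 0, 0]], [0.18, [0, 0, -0.4], [0, 0, 0]], [0.18, [0, 0, -0.5], [0, 0, 0]], [0.3, [0, 0, -0.6], [0, 0, 0]], [0.3, [0, 0, -0.6], [0, 0, 0]]]}}

```text
t: 46.92
ee_pos: [696.1, -101.9, 161.8]
orientation: [-2.9, -0.001, 1.2]
ft_force: [-0.4, 0.4, 0.4]
width: 56.8
grasp_force: 0.0
```

```bash
python3 v.py 7
python3 - <<'E'
from plan import *
A=pose();o=ctrl.get_obs();p,e=kfit2()
for c in("scene","side"):
    q,K,V=cam(c)
    for n,z in (("tray_handle",73),("knob_grip",113),("tray_lug",65),("catch_bolt",69),("bay_stop",50)): print(c,n,[(round(d["score"],2),np.round(onplane(d["xy"],z,K,V)[:2],1).tolist()) for d in ctrl.pinpoint(n,c)[:1]])
# view pose: tool down, camera (tool +x) towards +x?  
U=shift(A,[-20,20,120]);n,_,_=rows(A,U);q1=path(A,U,p,o["qpos"],n)
for s in (1,-1):
    W=mk([528-s*75,173,240],[0,0,-1],[s,0,0]);print(s);n,_,_=rows(U,W,step=32);path(U,W,p,q1,n)
E
```

```text
scene tray_handle [(0.76, [636.3, -256.1])]
scene knob_grip []
scene tray_lug [(0.88, [574.6, 83.7])]
scene catch_bolt [(0.62, [565.3, 163.7])]
scene bay_stop [(0.61, [610.6, 218.7])]
side tray_handle [(0.74, [629.0, -256.4])]
side knob_grip [(0.49, [538.2, 185.1])]
side tray_lug [(0.81, [575.3, 80.6])]
side catch_bolt [(0.6, [558.6, 170.1])]
side bay_stop [(0.55, [623.4, 199.7])]
N 5 [ [-0.394, -0.081, -0.285] , [0.0, 0.0, -0.0] ] path [[694, -98, 187], [690, -94, 211], [686, -90, 235], [682, -86, 259], [678, -82, 283]] [678, -82, 283]
end q [-0.09  0.89  0.87 -0.08  2.16  1.46] speed frac [0.06 0.1  0.02 0.03 0.07 0.04]
1
N 11 [ [-0.349, -0.464, 0.247] , [-0.0001, 0.0451, 0.0] ] path [[657, -59, 287], [614, -12, 289], [572, 34, 286], [530, 80, 276], [490, 127, 261], [453, 173, 240]] [453, 173, 240]
end q [0.36 0.19 1.92 0.   1.03 1.94] speed frac [0.23 0.29 0.33 0.07 0.28 0.2 ]
-1
N 23 [ [0.339, -0.096, -0.075] , [-0.033, -0.0001, -0.0804] ] path [[693, -77, 274], [741, -37, 241], [763, 28, 220], [749, 97, 212], [704, 152, 218], [638, 175, 232]] [603, 173, 240]
end q [ 0.28  0.41  1.61 -0.    1.12 -1.29] speed frac [0.09 0.15 0.17 0.13 0.17 0.43]
```

View pics/m7.png

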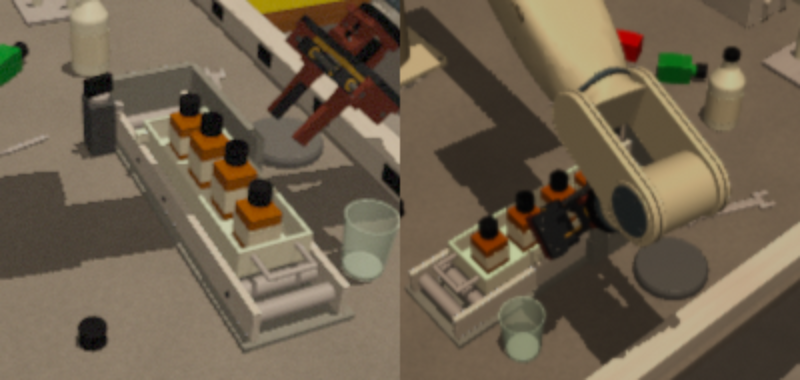

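All four bottles are standing in the tray (side view 187,130 to 260,215). Now to the catch knob.

Emit:
{"name": "apply_moves", "arguments": {"targets": [[0, [-0.394, -0.081, -0.285], [0, 0, 0]], [0, [-0.394, -0.081, -0.285], [0, 0, 0]], [0, [-0.394, -0.081, -0.285], [0, 0, 0]], [0, [-0.394, -0.081, -0.285], [0, 0, 0]], [0, [-0.394, -0.081, -0.285], [0, 0, 0]], [0, [-0.349, -0.464, 0.247], [0, 0.0451, 0]], [0, [-0.349, -0.464, 0.247], [0, 0.0451, 0]], [0, [-0.349, -0.464, 0.247], [0, 0.0451, 0]]]}}

```text
t: 48.62
ee_pos: [611.6, -11.6, 288.6]
orientation: [-3.013, -0.001, 0.881]
ft_force: [0.4, 0.3, 0.2]
width: 43.9
grasp_force: 0.0
```

Emit:
{"name": "apply_moves", "arguments": {"targets": [[0, [-0.349, -0.464, 0.247], [0, 0.0451, 0]], [0, [-0.349, -0.464, 0.247], [0, 0.0451, 0]], [0, [-0.349, -0.464, 0.247], [0, 0.0451, 0]], [0, [-0.349, -0.464, 0.247], [0, 0.0451, 0]], [0, [-0.349, -0.464, 0.247], [0, 0.0451, 0]], [0, [-0.349, -0.464, 0.247], [0, 0.0451, 0]], [0, [-0.349, -0.464, 0.247], [0, 0.0451, 0]], [0, [-0.349, -0.464, 0.247], [0, 0.0451, 0]]]}}

```text
t: 49.62
ee_pos: [450.1, 174.1, 240.3]
orientation: [-3.138, 0.001, 0.003]
ft_force: [0.7, 0.6, -0.5]
width: 43.4
grasp_force: 0.0
```

Run:
```python
from plan import *
A=pose();o=ctrl.get_obs();print(A[:3,3],o["width"],np.round(o["qpos"],2))
q,K,V=cam("wrist");cv2.imwrite("pics/w8.png",q);np.savez("w8.npz",K=K,V=V)
for n,z in (("knob_grip",113),("tray_lug",65),("catch_bolt",69),("bay_stop",50)): print(n,[(round(d["score"],2),np.round(d["xy"]).tolist(),np.round(onplane(d["xy"],z,K,V)[:2],1).tolist()) for d in ctrl.pinpoint(n,"wrist")[:2]])
for m in ctrl.masks_of("knob_grip","wrist")[:2]: print(m["score"],m["bbox"])
```

```text
[450.06156046 174.12778688 240.29745583] 43.42372254791951 [0.34 0.19 1.92 0.   1.03 1.91]
knob_grip [(0.73, [272.0, 88.0], [530.7, 159.9])]
tray_lug [(0.65, [367.0, 44.0], [570.1, 70.9])]
catch_bolt [(0.8, [267.0, 47.0], [567.3, 162.4])]
bay_stop []
0.84 [252.8, 54.5, 289.9, 115.2]
0.55 [214.1, 0.0, 512.0, 115.6]
```

View pics/w8.png

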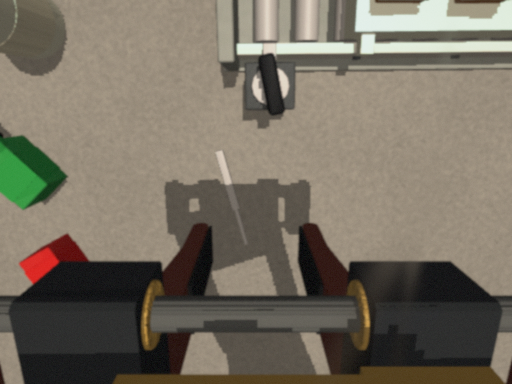

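The wrist view shows the knob bar from (266,58) to (275,110), turned slightly counter-clockwise, with the bolt at about (267,47) and the lug at (367,44).

Run:
```python
from plan import *
from scipy.optimize import minimize
z=np.load("w8.npz");K,V=z["K"],z["V"];im=cv2.imread("pics/w8.png")
g=im.max(2);m=np.zeros(g.shape,np.uint8);m[48:122,245:300]=(g[48:122,245:300]<38)
n,l,st,_=cv2.connectedComponentsWithStats(m);k=1+np.argmax(st[1:,4]);m=(l==k).astype(np.uint8);print(st[k])
print(g[60:112:6,240:300:4])
def ren(p):
    c,s=np.cos(p[2]/25),np.sin(p[2]/25);pts=[[p[0]+c*u-s*v,p[1]+s*u+c*v,w] for u in(-23,23) for v in(-6.5,6.5) for w in (98,128)]
    r=np.zeros((384*2,512*2),np.uint8);q=np.array([(proj(t,K,V)+.5)*2 for t in pts]);cv2.fillConvexPoly(r,cv2.convexHull(np.round(q).astype(np.int32)),1);return r
M=cv2.resize(m,None,fx=2,fy=2,interpolation=0)
f=lambda p:1-(ren(p)&M).sum()/(ren(p)|M).sum()
for t0 in(0,4,8):
    r=minimize(f,[528,165,t0],method="Nelder-Mead",options=dict(initial_simplex=[[528,165,t0],[536,165,t0],[528,173,t0],[528,165,t0+5]]));print(r.fun,r.x[:2],r.x[2]/25)
# guide outer edge pixels: strong vertical gradient at columns 310..500
gr=cv2.cvtColor(im,cv2.COLOR_BGR2GRAY).astype(float)
for c in(310,350,400,450,500): 
    d=np.diff(gr[30:80,c]); print(c,[(int(i)+30,int(d[i])) for i in np.argsort(-abs(d))[:5]])
```

```text
[259  56  25  59 328]
[[ 85  92  92  93  88  27  38  48  45  86  95  92  91  94  94]
 [ 94  84  93  91  87  20  39  43  48  51  93  90  95  89 125]
 [120  97  90  93  86  69  37  43  51  49 228 135  89  88 118]
 [157 130  95 109 204 116  26  42  46  34 220 227 125  90 152]
 [159  86  90 178 226 120  25  39  48  39 169 225 183  89 153]
 [154  82  85 130 224 214  51  35  47  43  85 224 142  91 150]
 [159  80  88  87 204 215  94  34  44  41  34 194  90  84 156]
 [156  83  88  87  87 117 121  22  42  44  34  71  86  87 157]
 [161  86  75  73  73  75  46  19  39  39  36  46  81  89 157]]
0.7112878285840513 [532.06563184 162.06612482] 0.25198313721638904
0.7118307997356246 [533.07642966 162.03434737] 0.28378598015690615
0.7135933024895351 [530.9440622  162.35304471] 0.35191016935925745
310 [(53, -68), (41, 66), (42, 64), (39, -62), (52, -41)]
350 [(42, 64), (52, -62), (53, -56), (41, 41), (43, 41)]
400 [(52, -69), (30, -66), (41, 57), (31, -47), (42, 41)]
450 [(30, -58), (51, -58), (41, 47), (52, -43), (42, 37)]
500 [(51, -66), (40, 65), (41, 46), (50, -42), (30, -41)]
```

```bash
cat > knob.py <<'E'
from plan import *
from scipy.optimize import minimize
def knobfit(im,K,V,x0,y0,t0s):
    g=im.max(2);c=proj([x0,y0,113],K,V).astype(int);m=np.zeros(g.shape,np.uint8);w=38
    s=np.s_[max(c[1]-w,0):c[1]+w,max(c[0]-w,0):c[0]+w];m[s]=g[s]<64
    n,l,st,_=cv2.connectedComponentsWithStats(m);k=1+np.argmax(st[1:,4]);m=(l==k).astype(np.uint8)
    M=cv2.resize(m,None,fx=2,fy=2,interpolation=0)
    def ren(p):
        c,s=np.cos(p[2]/25),np.sin(p[2]/25);pts=[[p[0]+c*u-s*v,p[1]+s*u+c*v,w] for u in(-23,23) for v in(-6.5,6.5) for w in (98,128)]
        r=np.zeros((768,1024),np.uint8);q=np.array([(proj(t,K,V)+.5)*2 for t in pts]);cv2.fillConvexPoly(r,cv2.convexHull(np.round(q).astype(np.int32)),1);return r
    f=lambda p:1-(ren(p)&M).sum()/(ren(p)|M).sum()
    rs=[minimize(f,[x0,y0,t*25],method="Nelder-Mead",options=dict(initial_simplex=[[x0,y0,t*25],[x0+8,y0,t*25],[x0,y0+8,t*25],[x0,y0,t*25+5]])) for t in t0s]
    r=min(rs,key=lambda r:r.fun);print("knob iou-err",round(r.fun,3),np.round(r.x[:2],1),"angle",round(r.x[2]/25,3));return r.x[0],r.x[1],r.x[2]/25
E
python3 - <<'E'
from knob import *
z=np.load("w8.npz");x,y,t=knobfit(cv2.imread("pics/w8.png"),z["K"],z["V"],530,163,(0,.15,.3))
A=pose();T=mk([x,y,180],[0,0,-1],[np.cos(t),np.sin(t),0]);rows(A,T,step=32);G=T.copy();G[2,3]=100;rows(T,G,step=25)
E
```

```text
knob iou-err 0.157 [532.5 161.2] angle 0.223
N 4 [ [0.398, 0.094, 0.3] , [-0.0006, 0.0007, -0.0356] ] path [[472, 169, 225], [492, 165, 210], [512, 163, 195], [532, 161, 180]] [532, 161, 180]
N 4 [ [0.0, 0.0, 0.4] , [0.0, 0.0, 0.0] ] path [[532, 161, 160], [532, 161, 140], [532, 161, 120], [532, 161, 100]] [532, 161, 100]
```

Emit:
{"name": "apply_moves", "arguments": {"targets": [[0, [0.398, 0.094, 0.3], [0, 0, -0.0356]], [0, [0.398, 0.094, 0.3], [0, 0, -0.0356]], [0, [0.398, 0.094, 0.3], [0, 0, -0.0356]], [0, [0.398, 0.094, 0.3], [0, 0, -0.0356]], [0, [0, 0, 0], [0, 0, 0]], [0, [0, 0, 0], [0, 0, 0]]]}}

```text
t: 50.68
ee_pos: [531.2, 161.0, 179.1]
orientation: [-3.119, -0.347, 0.009]
ft_force: [-0.3, 0.1, 1.3]
width: 43.8
grasp_force: 0.0
```

Emit:
{"name": "apply_moves", "arguments": {"targets": [[0, [0, 0, 0.4], [0, 0, 0]], [0, [0, 0, 0.4], [0, 0, 0]], [0, [0, 0, 0.4], [0, 0, 0]], [0, [0, 0, 0.3], [0, 0, 0]], [0, [0, 0, 0], [0, 0, 0]], [0, [0, 0, 0], [0, 0, 0]]]}}

```text
t: 51.42
ee_pos: [531.1, 161.8, 104.7]
orientation: [-3.119, -0.35, 0.007]
ft_force: [-0.1, 0.3, 0.5]
width: 44.0
grasp_force: 0.0
```

Emit:
{"name": "apply_moves", "arguments": {"targets": [[-1, [0, 0, 0], [0, 0, 0]], [-1, [0, 0, 0], [0, 0, 0]], [-1, [0, 0, 0], [0, 0, 0]], [-1, [0, 0, 0], [0, 0, 0]], [-1, [0, 0, 0], [0, 0, 0]]]}}

```text
t: 52.05
ee_pos: [530.8, 161.6, 104.1]
orientation: [-3.119, -0.35, 0.008]
ft_force: [-0.1, -1.6, 3.0]
width: 12.8
grasp_force: 30.0
```

Emit:
{"name": "apply_moves", "arguments": {"targets": [[-1, [0, 0, 0], [0, 0, -0.09]], [-1, [0, 0, 0], [0, 0, -0.09]], [-1, [0, 0, 0], [0, 0, -0.09]], [-1, [0, 0, 0], [0, 0, -0.09]], [-1, [0, 0, 0], [0, 0, -0.09]], [-1, [0, 0, 0], [0, 0, -0.09]], [-1, [0, 0, 0], [0, 0, -0.09]], [-1, [0, 0, 0], [0, 0, 0]]]}}

```text
t: 53.05
ee_pos: [531.4, 161.0, 104.1]
orientation: [-2.577, -1.791, 0.004]
ft_force: [2.4, -5.1, -0.0]
width: 12.9
grasp_force: 30.0
```

Run:
```python
from plan import *
A=pose();o=ctrl.get_obs();print(o["ee_pos"],o["moment"],o["ft_force"],o["width"],"tool x yaw",np.arctan2(A[1,0],A[0,0]))
```

```text
[531.37916781 160.98960089 104.10367657] [-1.16848023 -0.43362315  0.07322632] [ 2.43964296 -5.10623866 -0.03613965] 12.942041474738366 tool x yaw 1.2147058053811821
```

Emit:
{"name": "apply_moves", "arguments": {"targets": [[-1, [0, 0, 0], [0, 0, -0.035]], [-1, [0, 0, 0], [0, 0, -0.035]], [-1, [0, 0, 0], [0, 0, 0]], [-1, [0, 0, 0], [0, 0, 0]]]}}

```text
t: 53.55
ee_pos: [531.5, 161.0, 104.1]
orientation: [-2.477, -1.926, 0.003]
ft_force: [3.3, -5.7, 1.4]
width: 12.8
grasp_force: 30.0
```

Run:
```python
from plan import *
A=pose();o=ctrl.get_obs();print(o["ee_pos"],o["moment"],o["ft_force"],o["width"],"tool x yaw",np.arctan2(A[1,0],A[0,0]))
```

```text
[531.49545354 160.99537993 104.14505573] [-1.19130499 -0.52057667 -0.27469663] [ 3.251944   -5.69980228  1.38845848] 12.823042649250159 tool x yaw 1.3217720686103984
```

Emit:
{"name": "apply_moves", "arguments": {"targets": [[0, [0, 0, 0], [0, 0, 0]], [0, [0, 0, 0], [0, 0, 0]], [0, [0, 0, 0], [0, 0, 0]], [0, [0, 0, -0.2], [0, 0, 0]], [0, [0, 0, -0.5], [0, 0, 0]], [0, [0, 0, -0.6], [0, 0, 0]], [0, [0, 0, -0.6], [0, 0, 0]], [-1, [0, 0, -0.6], [0, 0, 0]]]}}

```text
t: 54.55
ee_pos: [531.3, 161.4, 230.7]
orientation: [-2.475, -1.927, 0.003]
ft_force: [0.4, 0.2, -0.4]
width: 37.7
grasp_force: 0.0
```

Run:
```python
from knob import *
A=pose();o=ctrl.get_obs();p,_=kfit2();print(A[:3,3])
q,K,V=cam("wrist");cv2.imwrite("pics/w9.png",q);print(proj([531,161,113],K,V))
U=mk([600,-330,240],[0,0,-1],[-.02,1,0]);n,_,_=rows(A,U,step=40);path(A,U,p,o["qpos"],n)
```

```text
[531.34902518 161.4134259  230.65860372]
[253.90539574 185.91631249]
N 13 [ [-0.739, 0.199, -0.016] , [-0.0003, -0.0001, -0.0131] ] path [[532, 123, 231], [535, 47, 233], [542, -30, 234], [552, -106, 235], [565, -181, 237], [581, -256, 238], [600, -330, 240]] [600, -330, 240]
end q [-0.5   0.5   1.47  0.    1.17 -0.52] speed frac [0.24 0.13 0.17 0.   0.06 0.23]
```

Emit:
{"name": "apply_moves", "arguments": {"targets": [[-1, [-0.739, 0.199, -0.016], [0, 0, -0.0131]], [-1, [-0.739, 0.199, -0.016], [0, 0, -0.0131]], [-1, [-0.739, 0.199, -0.016], [0, 0, -0.0131]], [-1, [-0.739, 0.199, -0.016], [0, 0, -0.0131]], [-1, [-0.739, 0.199, -0.016], [0, 0, -0.0131]], [-1, [-0.739, 0.199, -0.016], [0, 0, -0.0131]], [-1, [-0.739, 0.199, -0.016], [0, 0, -0.0131]]]}}

```text
t: 55.48
ee_pos: [552.0, -106.7, 234.0]
orientation: [-2.329, -2.1, 0.003]
ft_force: [0.4, 0.3, 1.1]
width: 0.8
grasp_force: 0.0
```

Emit:
{"name": "apply_moves", "arguments": {"targets": [[-1, [-0.739, 0.199, -0.016], [0, 0, -0.0131]], [-1, [-0.739, 0.199, -0.016], [0, 0, -0.0131]], [-1, [-0.739, 0.199, -0.016], [0, 0, -0.0131]], [-1, [-0.739, 0.199, -0.016], [0, 0, -0.0131]], [-1, [-0.739, 0.199, -0.016], [0, 0, -0.0131]], [-1, [-0.739, 0.199, -0.016], [0, 0, -0.0131]], [-1, [0, 0, 0], [0, 0, 0]], [-1, [0, 0, 0], [0, 0, 0]]]}}

```text
t: 56.48
ee_pos: [599.6, -329.3, 237.3]
orientation: [-2.195, -2.238, 0.003]
ft_force: [-0.3, 0.2, 0.3]
width: 0.4
grasp_force: 0.0
```

Run:
```python
from knob import *
A=pose();o=ctrl.get_obs();p,_=kfit2();print(A[:3,3],o["width"])
q,K,V=cam("wrist");cv2.imwrite("pics/w10.png",q)
h=[(d["score"],d["xy"],np.round(onplane(d["xy"],73,K,V),1)) for d in ctrl.pinpoint("tray_handle","wrist")[:2]];print(h)
print([(d["score"],np.round(onplane(d["xy"],45,K,V),1)) for d in ctrl.pinpoint("tray","wrist")[:2]])
W=mk([631.5,-300,140],[0,0,-1],[-.02,1,0]);n,_,_=rows(A,W);W2=W.copy();W2[2,3]=60;rows(W,W2,step=20)
```

```text
[ 599.62342379 -329.29010894  237.3202346 ] 0.41582924586906844
[(0.79, [287.9, 103.3], array([ 628.8, -262.4,   73. ]))]
[(0.56, array([ 594.7, -411.1,   45. ]))]
N 4 [ [0.142, 0.164, 0.486] , [-0.001, -0.0006, -0.0001] ] path [[608, -322, 213], [615, -315, 189], [623, -307, 164], [632, -300, 140]] [632, -300, 140]
N 4 [ [-0.0, -0.0, 0.4] , [0.0, 0.0, 0.0] ] path [[632, -300, 120], [632, -300, 100], [631, -300, 80], [631, -300, 60]] [631, -300, 60]
```

View pics/w10.png

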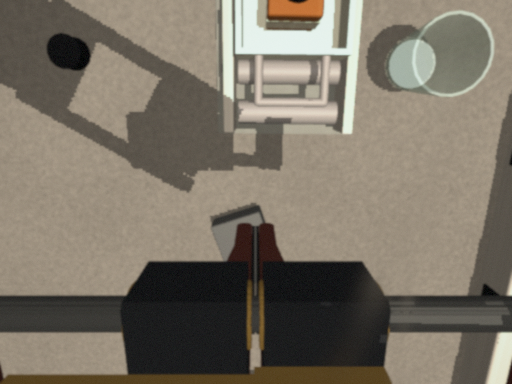

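The wrist view shows the handle bar centred at about (291,102), clear of the beaker and the timer. I'll push with the fingers shut behind the bar.

Emit:
{"name": "apply_moves", "arguments": {"targets": [[-1, [0.142, 0.164, 0.486], [0, 0, 0]], [-1, [0.142, 0.164, 0.486], [0, 0, 0]], [-1, [0.142, 0.164, 0.486], [0, 0, 0]], [-1, [0.142, 0.164, 0.486], [0, 0, 0]], [-1, [0, 0, 0.4], [0, 0, 0]], [-1, [0, 0, 0.4], [0, 0, 0]], [-1, [0, 0, 0.4], [0, 0, 0]], [-1, [0, 0, 0.4], [0, 0, 0]]]}}

```text
t: 57.62
ee_pos: [631.1, -300.7, 59.1]
orientation: [-2.196, -2.239, 0.003]
ft_force: [1.0, -0.6, 0.0]
width: 0.2
grasp_force: 0.0
```

Emit:
{"name": "apply_moves", "arguments": {"targets": [[-1, [0, 0, 0], [0, 0, 0]], [-1, [0.1, 0, 0], [0, 0, 0]], [-1, [0.1, 0, 0], [0, 0, 0]], [-1, [0.1, 0, 0], [0, 0, 0]], [-1, [0.06, 0, 0], [0, 0, 0]], [-1, [0.06, 0, 0], [0, 0, 0]], [-1, [0.06, 0, 0], [0, 0, 0]], [-1, [0.06, 0, 0], [0, 0, 0]]]}}

```text
t: 58.62
ee_pos: [630.8, -273.7, 60.4]
orientation: [-2.196, -2.24, 0.004]
ft_force: [-0.6, -3.6, 0.5]
width: 0.5
grasp_force: 1.5
```

Emit:
{"name": "apply_moves", "arguments": {"targets": [[-1, [0.06, 0, 0], [0, 0, 0]], [-1, [0.06, 0, 0], [0, 0, 0]], [-1, [0.08, 0, 0], [0, 0, 0]], [-1, [0.08, 0, 0], [0, 0, 0]], [-1, [0.08, 0, 0], [0, 0, 0]], [-1, [0.08, 0, 0], [0, 0, 0]], [-1, [0.08, 0, 0], [0, 0, 0]], [-1, [0.08, 0, 0], [0, 0, 0]]]}}

```text
t: 59.62
ee_pos: [630.2, -243.1, 60.5]
orientation: [-2.195, -2.239, 0.003]
ft_force: [1.4, -1.8, -1.1]
width: 0.4
grasp_force: 1.4
```

```bash
python3 v.py 11
python3 - <<'E'
from plan import *
for c in("scene","side"):
    q,K,V=cam(c)
    for n,z in (("tray_handle",73),("tray_lug",65)): print(c,n,[(round(d["score"],2),np.round(onplane(d["xy"],z,K,V)[:2],1).tolist()) for d in ctrl.pinpoint(n,c)[:1]])
E
```

```text
scene tray_handle [(0.33, [672.9, -59.7])]
scene tray_lug [(0.58, [560.4, 123.1])]
side tray_handle [(0.85, [634.3, -231.5])]
side tray_lug [(0.87, [560.6, 114.7])]
```

View pics/m11.png

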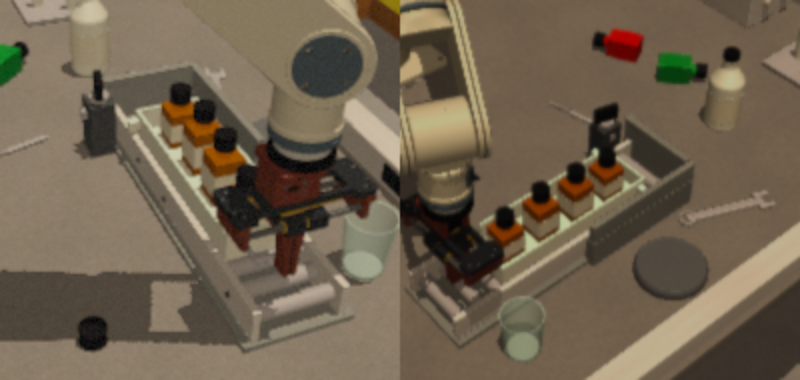

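The tray is rolling and all four bottles are upright. I'll keep pushing.

Emit:
{"name": "apply_moves", "arguments": {"targets": [[-1, [0.08, 0, 0], [0, 0, 0]], [-1, [0.08, 0, 0], [0, 0, 0]], [-1, [0.08, 0, 0], [0, 0, 0]], [-1, [0.08, 0, 0], [0, 0, 0]], [-1, [0.08, 0, 0], [0, 0, 0]], [-1, [0.08, 0, 0], [0, 0, 0]], [-1, [0.08, 0, 0], [0, 0, 0]], [-1, [0.08, 0, 0], [0, 0, 0]]]}}

```text
t: 61.02
ee_pos: [629.6, -211.1, 60.5]
orientation: [-2.195, -2.239, 0.003]
ft_force: [1.5, -2.5, -2.2]
width: 0.4
grasp_force: 1.4
```

Emit:
{"name": "apply_moves", "arguments": {"targets": [[-1, [0.08, 0, 0], [0, 0, 0]], [-1, [0.08, 0, 0], [0, 0, 0]], [-1, [0.08, 0, 0], [0, 0, 0]], [-1, [0.08, 0, 0], [0, 0, 0]], [-1, [0.06, 0, 0], [0, 0, 0]], [-1, [0.06, 0, 0], [0, 0, 0]], [-1, [0.06, 0, 0], [0, 0, 0]], [-1, [0, 0, 0], [0, 0, 0]]]}}

```text
t: 62.02
ee_pos: [628.9, -185.9, 60.7]
orientation: [-2.195, -2.239, 0.003]
ft_force: [-0.2, 0.3, 0.4]
width: 0.7
grasp_force: 0.1
```

Emit:
{"name": "apply_moves", "arguments": {"targets": [[-1, [0.04, 0, 0], [0, 0, 0]], [-1, [0.04, 0, 0], [0, 0, 0]], [-1, [0.04, 0, 0], [0, 0, 0]], [-1, [0.04, 0, 0], [0, 0, 0]], [-1, [0, 0, 0], [0, 0, 0]]]}}

```text
t: 62.65
ee_pos: [628.8, -178.1, 60.7]
orientation: [-2.195, -2.239, 0.003]
ft_force: [-0.1, -1.4, 0.4]
width: 0.3
grasp_force: 0.6
```

Emit:
{"name": "apply_moves", "arguments": {"targets": [[-1, [0.04, 0, 0], [0, 0, 0]], [-1, [0.04, 0, 0], [0, 0, 0]], [-1, [0, 0, 0], [0, 0, 0]]]}}

```text
t: 63.02
ee_pos: [628.8, -174.1, 60.7]
orientation: [-2.195, -2.239, 0.003]
ft_force: [0.9, -1.2, -0.0]
width: 0.6
grasp_force: 0.7
```

Emit:
{"name": "apply_moves", "arguments": {"targets": [[-1, [0.04, 0, 0], [0, 0, 0]], [-1, [0.04, 0, 0], [0, 0, 0]], [-1, [0.04, 0, 0], [0, 0, 0]], [-1, [0, 0, 0], [0, 0, 0]]]}}

```text
t: 63.52
ee_pos: [629.4, -172.1, 60.8]
orientation: [-2.198, -2.244, 0.006]
ft_force: [1.2, -18.5, -4.2]
width: 0.6
grasp_force: 9.5
```

Emit:
{"name": "apply_moves", "arguments": {"targets": [[-1, [-0.06, 0, 0], [0, 0, 0]], [-1, [-0.2, 0, 0], [0, 0, 0]], [-1, [-0.6, 0, 0], [0, 0, 0]], [-1, [-0.6, 0, 0], [0, 0, 0]], [-1, [0, 0, -0.6], [0, 0, 0]], [-1, [0, 0, -0.6], [0, 0, 0]], [-1, [0, 0, -0.6], [0, 0, 0]], [-1, [0, 0, -0.6], [0, 0, 0]]]}}

```text
t: 64.53
ee_pos: [630.5, -241.4, 181.3]
orientation: [-2.194, -2.238, 0.003]
ft_force: [0.1, -1.3, 0.7]
width: 0.4
grasp_force: 0.0
```

```bash
python3 v.py 12
python3 - <<'E'
from plan import *
A=pose();o=ctrl.get_obs();p,_=kfit2()
for c in("scene","side"):
    q,K,V=cam(c)
    for n,z in (("tray_handle",73),("tray_lug",65),("catch_bolt",69)): print(c,n,[(round(d["score"],2),np.round(onplane(d["xy"],z,K,V)[:2],1).tolist()) for d in ctrl.pinpoint(n,c)[:1]])
U=shift(A,[0,0,60]);rows(A,U);t=1.32
T=mk([531.5,161,235],[0,0,-1],[np.cos(t),np.sin(t),0]);n,_,_=rows(U,T,step=40);path(U,T,p,o["qpos"],n)
# look pose: camera 71 mm ahead of TCP along tool x
Lk=T.copy();Lk[:3,3]-=75*T[:3,0];rows(U,Lk,step=40)
E
```

```text
scene tray_handle [(0.86, [631.3, -155.5])]
scene tray_lug [(0.95, [568.5, 193.8])]
scene catch_bolt [(0.8, [558.8, 187.1])]
side tray_handle [(0.72, [622.9, -163.1])]
side tray_lug [(0.75, [567.2, 182.0])]
side catch_bolt [(0.91, [579.1, 171.2])]
N 2 [ [0.001, -0.0, -0.6] , [0.0, -0.0, 0.0] ] path [[633, -242, 214], [633, -242, 244]] [633, -242, 244]
N 11 [ [0.713, -0.259, 0.017] , [-0.0, -0.0001, 0.0157] ] path [[619, -207, 243], [594, -135, 242], [573, -62, 240], [556, 11, 238], [542, 86, 237], [532, 161, 235]] [532, 161, 235]
end q [0.29 0.31 1.77 0.   1.06 0.54] speed frac [0.23 0.32 0.14 0.   0.21 0.24]
N 9 [ [0.706, -0.34, 0.021] , [-0.0, -0.0001, 0.0191] ] path [[615, -207, 243], [598, -172, 242], [583, -136, 241], [568, -99, 240], [555, -63, 239], [543, -25, 238], [532, 12, 237], [522, 50, 236], [513, 88, 235]] [513, 88, 235]
```

View pics/m12.png

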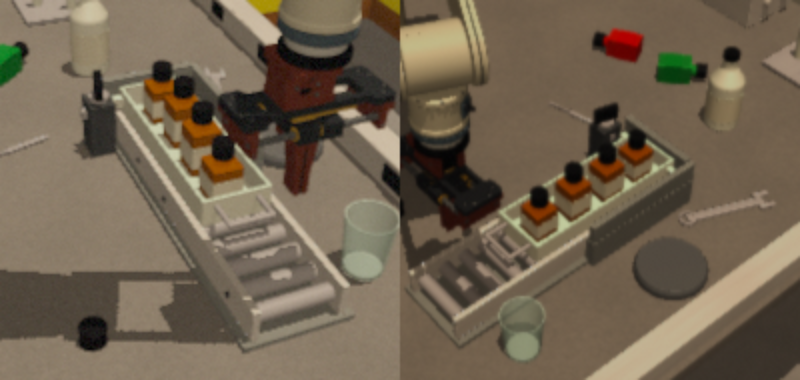

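The tray is home with all four bottles upright. Now I'll relock the knob.

Emit:
{"name": "apply_moves", "arguments": {"targets": [[-1, [0, 0, -0.6], [0, 0, 0]], [-1, [0, 0, -0.6], [0, 0, 0]], [-1, [0.713, -0.259, 0.017], [0, 0, 0.0157]], [-1, [0.713, -0.259, 0.017], [0, 0, 0.0157]], [-1, [0.713, -0.259, 0.017], [0, 0, 0.0157]], [-1, [0.713, -0.259, 0.017], [0, 0, 0.0157]], [-1, [0.713, -0.259, 0.017], [0, 0, 0.0157]], [-1, [0.713, -0.259, 0.017], [0, 0, 0.0157]]]}}

```text
t: 66.03
ee_pos: [561.9, -24.0, 235.9]
orientation: [-2.355, -2.069, 0.004]
ft_force: [0.1, 0.2, 0.4]
width: 0.8
grasp_force: 0.0
```

Emit:
{"name": "apply_moves", "arguments": {"targets": [[-0.1, [0.713, -0.259, 0.017], [0, 0, 0.0157]], [-0.1, [0.713, -0.259, 0.017], [0, 0, 0.0157]], [-0.1, [0.713, -0.259, 0.017], [0, 0, 0.0157]], [-0.1, [0.713, -0.259, 0.017], [0, 0, 0.0157]], [-0.1, [0.713, -0.259, 0.017], [0, 0, 0.0157]], [-0.1, [0, 0, 0], [0, 0, 0]], [-0.1, [0, 0, 0], [0, 0, 0]]]}}

```text
t: 66.9
ee_pos: [530.1, 161.2, 232.5]
orientation: [-2.477, -1.923, 0.006]
ft_force: [-0.1, -0.1, -0.3]
width: 39.5
grasp_force: 0.0
```

Run:
```python
from knob import *
A=pose();o=ctrl.get_obs();print(A[:3,3],o["width"],np.arctan2(A[1,0],A[0,0]),np.round(o["qpos"],2))
t=1.32;T=mk([531.4,161.1,104.5],[0,0,-1],[np.cos(t),np.sin(t),0]);rows(A,T,step=25)
```

```text
[530.11002514 161.24140977 232.45738053] 39.4916934493539 1.319967350503302 [0.27 0.31 1.78 0.   1.06 0.52]
N 6 [ [0.0, 0.006, 0.427] , [-0.0007, -0.0001, -0.0] ] path [[530, 161, 211], [530, 161, 190], [531, 161, 168], [531, 161, 147], [531, 161, 126], [531, 161, 104]] [531, 161, 104]
```

Emit:
{"name": "apply_moves", "arguments": {"targets": [[-0.1, [0, 0.006, 0.427], [0, 0, 0]], [-0.1, [0, 0.006, 0.427], [0, 0, 0]], [-0.1, [0, 0.006, 0.427], [0, 0, 0]], [-0.1, [0, 0.006, 0.427], [0, 0, 0]], [-0.1, [0, 0.006, 0.427], [0, 0, 0]], [-0.1, [0, 0.006, 0.427], [0, 0, 0]], [-0.1, [0, 0, 0], [0, 0, 0]], [-0.1, [0, 0, 0], [0, 0, 0]]]}}

```text
t: 67.9
ee_pos: [531.8, 161.0, 105.3]
orientation: [-2.479, -1.921, 0.004]
ft_force: [-0.3, 0.2, 1.2]
width: 39.7
grasp_force: 0.0
```

Emit:
{"name": "apply_moves", "arguments": {"targets": [[-1, [0, 0, 0], [0, 0, 0]], [-1, [0, 0, 0], [0, 0, 0]], [-1, [0, 0, 0], [0, 0, 0]], [-1, [0, 0, 0], [0, 0, 0]], [-1, [0, 0, 0], [0, 0, 0]]]}}

```text
t: 68.53
ee_pos: [531.6, 161.6, 105.1]
orientation: [-2.479, -1.922, 0.003]
ft_force: [0.1, -2.0, 3.9]
width: 12.7
grasp_force: 30.0
```

Now turning clockwise by 1.3 rad, which is 0.828 in total.

Emit:
{"name": "apply_moves", "arguments": {"targets": [[-1, [0, 0, 0], [0, 0, 0.1]], [-1, [0, 0, 0], [0, 0, 0.1]], [-1, [0, 0, 0], [0, 0, 0.1]], [-1, [0, 0, 0], [0, 0, 0.1]], [-1, [0, 0, 0], [0, 0, 0.1]], [-1, [0, 0, 0], [0, 0, 0.1]], [-1, [0, 0, 0], [0, 0, 0.1]], [-1, [0, 0, 0], [0, 0, 0]]]}}

```text
t: 69.53
ee_pos: [531.6, 161.8, 105.1]
orientation: [-3.119, -0.346, 0.007]
ft_force: [-1.1, -0.1, 5.6]
width: 13.1
grasp_force: 30.0
```

Emit:
{"name": "apply_moves", "arguments": {"targets": [[-1, [0, 0, 0], [0, 0, 0.06]], [-1, [0, 0, 0], [0, 0, 0.06]], [-1, [0, 0, 0], [0, 0, 0]], [-1, [0, 0, 0], [0, 0, 0]]]}}

```text
t: 70.03
ee_pos: [531.6, 161.8, 105.1]
orientation: [-3.138, -0.054, 0.008]
ft_force: [-0.9, 0.6, 4.7]
width: 13.0
grasp_force: 30.0
```

Run:
```python
from plan import *
A=pose();o=ctrl.get_obs();print(o["ee_pos"],o["moment"],o["ft_force"],o["width"],"yaw",np.arctan2(A[1,0],A[0,0]))
```

```text
[531.55628877 161.80541022 105.07745072] [ 0.03309044 -0.04527584 -0.09984155] [-0.89456114  0.59327476  4.66673863] 13.019968624896636 yaw 0.03449869059703466
```

Emit:
{"name": "apply_moves", "arguments": {"targets": [[-1, [0, 0, 0], [0, 0, 0.02]], [-1, [0, 0, 0], [0, 0, 0.02]], [-1, [0, 0, 0], [0, 0, 0]], [-1, [0, 0, 0], [0, 0, 0]]]}}

```text
t: 70.53
ee_pos: [531.6, 161.8, 105.1]
orientation: [-3.139, 0.041, 0.008]
ft_force: [-1.0, -0.4, 6.2]
width: 12.7
grasp_force: 30.6
```

Run:
```python
from plan import *
A=pose();o=ctrl.get_obs();print(o["ee_pos"],o["moment"],o["ft_force"],o["width"],"yaw",np.arctan2(A[1,0],A[0,0]),np.round(o["joint_torque"],2))
```

```text
[531.56730608 161.82488877 105.10286169] [0.12178795 0.02348694 0.72907808] [-0.98015383 -0.36837486  6.20455229] 12.652141090359203 yaw -0.02633289688912438 [ -0.93 -48.28 -19.06   0.42  -0.06   0.7 ]
```

Emit:
{"name": "apply_moves", "arguments": {"targets": [[0, [0, 0, 0], [0, 0, 0]], [0, [0, 0, 0], [0, 0, 0]], [0, [0, 0, 0], [0, 0, 0]], [0, [0, 0, -0.2], [0, 0, 0]], [0, [0, 0, -0.5], [0, 0, 0]], [0, [0, 0, -0.6], [0, 0, 0]], [0, [0, 0, -0.6], [0, 0, 0]], [0, [0, 0, -0.6], [0, 0, 0]]]}}

```text
t: 71.53
ee_pos: [531.9, 161.2, 231.4]
orientation: [-3.138, 0.049, 0.008]
ft_force: [0.9, -0.5, 0.9]
width: 43.6
grasp_force: 0.0
```

Emit:
{"name": "apply_moves", "arguments": {"targets": [[0, [-0.5, 0, 0], [0, 0, 0]], [0, [-0.5, 0, 0], [0, 0, 0]], [0, [-0.6, 0, 0], [0, 0, 0]], [0, [0, 0, 0], [0, 0, 0]], [0, [0, 0, 0], [0, 0, 0]]]}}

```text
t: 72.15
ee_pos: [453.1, 164.0, 230.9]
orientation: [-3.138, 0.049, 0.006]
ft_force: [-0.4, 0.6, 0.4]
width: 43.9
grasp_force: 0.0
```

Run:
```python
from knob import *
A=pose();im,K,V=cam("wrist");knobfit(im,K,V,531.5,161.5,(-.1,0,.1));cv2.imwrite("pics/w13.png",im)
s,_,_=cam("side");p=np.hstack([im[:220,190:512],s[110:330,170:370]]);cv2.imwrite("pics/m13.png",cv2.resize(p,None,fx=1.5,fy=1.5))
```

```text
knob iou-err 0.137 [531.7 160.9] angle -0.005
```

View pics/m13.png

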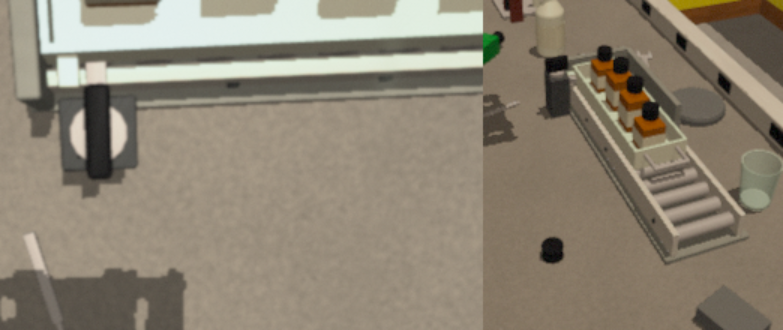

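The wrist crop shows the bolt out at (96,75), behind the lug at (68,72). The play is about 4 mm and the knob angle fits as roughly 0. The side view shows all four bottles standing.

```bash
python3 -c "
from workcell import ctrl
print(ctrl.close_job())"
```

```text
the job is handed in; nothing more can be done
None
```

All four amber bottles are standing in the tray, which is home against the bay's end stop with the catch knob turned fully back to locked; the job is handed in, with no verdict returned.

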